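# Book in and deposit used water-filter cartridges

### The job

Book the used water-filter cartridges into the take-back box on the worktop: first pick up the hand scanner, aim its red window squarely at the middle of the code label on the side of the box from about 8 cm away, hold it steady there for a second, and lay it back on its rest with its nose the way it lay. Then push every cartridge on the worktop down through the spring flap in the top of the box, so that it drops right inside and the flap swings fully shut behind it. Leave the jar, grinder and bottle behind the work where they stand.

Things in the scene. Friction and masses are not known exactly. Their poses are not given: they have to be found in the camera images.
- box: Fixed grey box, green-framed port in its top: 269 long (x -48 to +221), 142 wide (y +-71), 235 high, walls 6. Origin on the worktop straight below the port's centre; x runs from the port (near the robot) to the rear, y to its left, z up. Inside, a slick slope under the port leads down to the rear; the top behind the port is a fixed clear pane. Its place varies, its yaw up to 0.1 rad.
- port (a point): Centre of the port in the top of the box, on the top face, 235 mm above the worktop. The port is 84 mm long (box x) and 104 mm wide (box y); axes as the box.
- flap (a joint): Black spring flap, 80 x 100 x 4, just below the port's top face, hinged at the port's rear edge; swings down: 0 shut, 1.45 rad open (hangs 80 down). It always springs shut; about 3 N on its middle begin to open it, more than one cartridge's weight. A cartridge let go half-way in may drop, or hang on the leaning flap: then push its top down to 50 below the top face with the fingertips.
- label (a point): Centre of the white code label (60 mm along box x, 44 mm high, black squares) on the right (-y) side wall of the box, 150 mm above the worktop, level with the port's centre in x. Axes as the box: the label faces along box -y.
- scanner_centre (a point): Centre of the grey hand scanner, a bar 150 mm long (x), 34 mm wide (y) and 30 mm high (z), 130 g, loose. Its x axis points to the nose with the red window, z up as it lies. The rubber patches and the trigger button are only decoration: it always reads.
- scanner_nose (a point): Middle of the red window at the scanner's nose, 77 mm along +x from the scanner's centre. It reads along its +x axis; axes as the scanner.
- rest_seat (a point): Where the scanner's centre belongs on its fixed black rest, 60 mm above the worktop; the nose points along +x. Rest: plate 130 x 60 x 8 mm, two yokes 12 mm thick at x = -50 and +50 carry the scanner's underside at 45 mm height between cheeks up to 58 mm high, 40 mm apart (3 mm play each side). Between the yokes 88 mm are free for the fingers.
- cartridge1_centre (a point): Centre (half-way up, 46 mm above its foot) of a used water-filter cartridge standing upright, loose, 180 g: a white round body with a blue band, 50 mm in diameter and 54 mm high, and above it a round blue neck 28 mm in diameter and 38 mm high to grip it by; 92 mm high in all, heavy at the foot. Absent in some starts.
- cartridge2_centre (a point): Centre (half-way up, 46 mm above its foot) of a used water-filter cartridge standing upright, loose, 180 g: a white round body with a blue band, 50 mm in diameter and 54 mm high, and above it a round blue neck 28 mm in diameter and 38 mm high to grip it by; 92 mm high in all, heavy at the foot. Absent in some starts.
- cartridge3_centre (a point): Centre (half-way up, 46 mm above its foot) of a used water-filter cartridge standing upright, loose, 180 g: a white round body with a blue band, 50 mm in diameter and 54 mm high, and above it a round blue neck 28 mm in diameter and 38 mm high to grip it by; 92 mm high in all, heavy at the foot. Absent in some starts.
- cartridge4_centre (a point): Centre (half-way up, 46 mm above its foot) of a used water-filter cartridge standing upright, loose, 180 g: a white round body with a blue band, 50 mm in diameter and 54 mm high, and above it a round blue neck 28 mm in diameter and 38 mm high to grip it by; 92 mm high in all, heavy at the foot. Absent in some starts.
- jar_oats: Bystander: low clip-top glass jar with a red rim, 94 x 90 x 69 mm, origin at the centre of its underside. Leave it.
- pepper_grinder: Bystander: small pepper grinder with a black cap, 43 mm across, 112 mm high, origin at the centre of its underside. Leave it.
- oil_bottle_old: Bystander: square oil bottle with a black cap, 42 mm wide, 170 mm high, origin at the centre of its underside. Leave it.
There are look-alikes about, which are no part of the job. What is shaped like the part that bears cartridge4_centre but pink is not meant.

How it is judged:
On the way, in this order (a step that is already met when the one before it is completed fails the run):
1. scanner held for 0.8 s aimed at the label: its centre 30 to 130 mm ahead of the window, within 22 mm sideways and 18 mm in height of the line of sight, square within 0.3 rad (x of label in the frame of scanner_nose between 0.03 and 0.13 m and y of label in the frame of scanner_nose between -0.022 and 0.022 m and z of label in the frame of scanner_nose between -0.018 and 0.018 m and angle between the x axis of scanner_nose and the y axis of label, either way round below 0.3 rad), for 0.8 s.
2. the scanner lies on its rest again and is let go (horizontal distance between scanner_centre and rest_seat below 0.02 m and z of scanner_centre in the frame of rest_seat between -0.006 and 0.006 m and angle between the x axis of scanner_centre and the x axis of rest_seat, either way round below 0.12 rad and angle between scanner_centre's own z axis and vertical below 0.12 rad and contact force between the fingers and scanner below 0.1 N and x of scanner_nose in the frame of rest_seat above 0.05 m), for 0.3 s.
3. every cartridge is inside the box and the flap is shut (x of cartridge1_centre in the frame of box between -0.045 and 0.215 m and y of cartridge1_centre in the frame of box between -0.066 and 0.066 m and z of cartridge1_centre in the frame of box between 0 and 0.15 m and x of cartridge2_centre in the frame of box between -0.045 and 0.215 m and y of cartridge2_centre in the frame of box between -0.066 and 0.066 m and z of cartridge2_centre in the frame of box between 0 and 0.15 m and x of cartridge3_centre in the frame of box between -0.045 and 0.215 m and y of cartridge3_centre in the frame of box between -0.066 and 0.066 m and z of cartridge3_centre in the frame of box between 0 and 0.15 m and x of cartridge4_centre in the frame of box between -0.045 and 0.215 m and y of cartridge4_centre in the frame of box between -0.066 and 0.066 m and z of cartridge4_centre in the frame of box between 0 and 0.15 m and value of joint flap below 0.06 rad), for 0.3 s.
At the end, for the whole second after the job is handed in: Every cartridge present lies at rest inside the box, its centre below 150 mm above the worktop; the flap is shut (under 0.06 rad); the scanner lies on its rest, within 20 mm of its seat along the surface and 6 mm in height, in line with it within 0.12 rad, its nose the way it lay (all of step 3 and horizontal distance between scanner_centre and rest_seat below 0.02 m and z of scanner_centre in the frame of rest_seat between -0.006 and 0.006 m and angle between the x axis of scanner_centre and the x axis of rest_seat, either way round below 0.12 rad and angle between scanner_centre's own z axis and vertical below 0.12 rad and linear speed of each of cartridge1, cartridge2, cartridge3, cartridge4 below 0.03 m/s and x of scanner_nose in the frame of rest_seat above 0.05 m); the robot touches nothing.
It fails at once if the jar, grinder or bottle is moved more than 30 mm or tipped (distance of any of jar_oats, pepper_grinder, oil_bottle_old from where it was at the start of the episode above 0.03 m or angle between any of jar_oats, pepper_grinder, oil_bottle_old's own z axis and vertical above 0.3 rad).
It fails at once if the scanner is dropped on the floor (height (world z) of scanner_centre below -0.05 m).
It fails at once if a cartridge is in or at the box while the scanner is off its rest (the scan comes first) (z of scanner_centre in the frame of rest_seat above 0.03 m and y of any of cartridge1_centre, cartridge2_centre, cartridge3_centre, cartridge4_centre in the frame of box above -0.066 m).
Of cartridge1, cartridge2, cartridge3, cartridge4 only 3 to 4 are there at a start; the rules pass over those that are not, and their reading is None.
At some moment in a run one of cartridge1, cartridge2, cartridge3, cartridge4 may be knocked a few centimetres aside while the robot is not near it.
It also fails if it takes over 208 s, if anything falls off the work surface, if the arm or the gripper's body presses on something with over 40 N, if the wrist force passes 120 N, or if a joint passes its speed limit or range.

### The arm

A 6-joint arm with a two-finger parallel gripper is mounted at the origin on a cart in front of the work surface, level with it; the furniture and walls round the work are solid. World frame = base frame: x ahead of the robot, y to its left, z up, the work surface at z = 0. Lengths are in m, angles in rad, forces in N, time in s.
With the tool pointing down it reaches from about 0.275 to 0.75 m from the base axis. Payload 10.2 kg.
Tool frame: the origin (TCP) lies midway between the tips of the shut fingers; the grasp point (between the pads) lies 19 mm behind it; z points along the fingers, y is the direction in which the jaws open and shut (so a half turn about z gives the same grasp; the last joint's range is limited). The gripper opens to 88 mm and grips with 3 to 60 N. Pads are 18 mm wide; open, the fingers measure 123 mm over their backs; the gripper's body (75 mm by 187 mm) begins 45 mm behind the grasp point.
Start: joints at [-1.338, 0.313, 1.498, -0, 1.331, -0.223], TCP at [0.231, -0.471, 0.201] pointing down, gripper open.
Joint ranges: [-2.94, 2.94], [-0.97, 2.17], [0.19, 2.56], [-1.23, 4.37], [0.02, 3.11], [-2.88, 2.88]. Speed limits (rad/s): [2.39, 2.39, 3.01, 3.14, 3.14, 3.14].

### API

Orientations are given as a unit quaternion [w, x, y, z].
In Python, from plant import arm, imaging, workorder gives the robot as it stands.
- The arm moves only by the tool jog_arm, never from a script. Its argument "deltas" is a list of rows, each a list of 4 numbers: the shift along the tool's x, y, z scaled (see below), then the turn about the tool's z scaled (see below). In form: [[dx, dy, dz, twist], ...]. A call has 1 to 12 rows; each row is the pose to reach, as a shift and turn from the pose commanded when the call began, along the tool's axes at that moment; what a row does not reach only later rows make up. The controller multiplies each number of a shift by 250 mm and each number of a turn by 90 degrees. A row lasts 1/12 s, in which the tool goes at most 41.7 mm and 7.16 degrees, less where a joint would pass 70% of its speed; a pose out of reach is approached as far as the arm can. A call with a number of a shift or a turn outside -1 to 1 is refused whole. A call with a gripper value outside its range is refused whole. "grip" is the opening, from 0 (shut) to 1 (fully open), set as the call begins (left out, the last holds). The fingers move at their own pace and stop on an object; the grip force is fixed at half the most. Time passes only in rows, so rows that repeat a pose let the fingers close. It gives the time, the measured TCP pose, the force and the opening at its end, in the units of the state.
- arm.read_state(): the state, without advancing time (a new reading comes with each control period).
- imaging.camera(name): name is "side" or "top"; returns a dict with "pixels" (420x560x3 uint8, red, green, blue), "z_map" (420x560 float32, m along the optical axis (not along the pixel's ray), 0 where there is no reading), "intrinsics" (3x3 intrinsics, pixels), "xyz" and "orientation" of the camera in the world. Camera axes: x right, y up, looking along -z (the intrinsics and any distortion apply to the point x, -y, -z); pixel columns grow to the right and rows downward; lengths in m; the calibration is good to about 2 mm. A picture is of the moment at which its call begins.
- workorder.finish_job(): hands the job in, once; it reports no verdict.
The state is a dict: "clock": time; "joint_pos": joint angles; "dq": joint speeds; "tau": joint torques, N m; "position": TCP position; "tool_rot": TCP orientation; "ft_force": force on the tool from outside, world axes, zero at the start; "moment": the same for the moment, N m; "opening": opening from 0.0 (shut) to 1.0 (fully open).
Only numpy, scipy, OpenCV 4.12 (cv2) and the standard library are available. Lean on these libraries where they do the work, as an engineer would, in place of code of your own. Each camera call takes 0.05 s, during which the arm holds its last target.

## Working session

There is one attempt and no reset: what is moved stays moved. The work goes in short steps, Python scripts to look and compute and a tool call to move; the robot and the scene stay as the last step left them, time stands still between calls to the robot, and variables do not carry over. Pictures are saved under pics/ and viewed, and the job is handed in when it is done.

Besides the shell and the picture viewer there is one more tool, called after "Request:" in YAML: its name, and indented under it one key for each argument. jog_arm: Moves the arm, as the interface text tells. Its arguments: {"type":"object","properties":{"deltas":{"type":"array","items":{"type":"array","items":{"type":"number","minimum":-1,"maximum":1}}},"grip":{"type":"number"}},"required":["deltas"]}

```bash
ls; mkdir -p pics
cat > h.py <<'E'
import numpy as np, cv2
from plant import arm, imaging, workorder
from scipy.spatial.transform import Rotation as R
def q2m(q): return R.from_quat([q[1],q[2],q[3],q[0]]).as_matrix()
def cam(n): 
    c=imaging.camera(n); c['M']=q2m(c['orientation']); return c
def save(c,fn,crop=None,s=1):
    im=c['pixels'][:,:,::-1]
    if crop: x0,y0,x1,y1=crop; im=im[y0:y1,x0:x1]
    im=cv2.resize(np.ascontiguousarray(im),None,fx=s,fy=s,interpolation=cv2.INTER_CUBIC); cv2.imwrite('pics/'+fn,im)
def pts(c,u,v,z=None):
    u=np.asarray(u,float);v=np.asarray(v,float);K=c['intrinsics']
    d=np.stack([(u-K[0][2])/K[0][0],-(v-K[1][2])/K[1][1],-np.ones_like(u)],-1)
    if z is None:
        zz=c['z_map'][v.astype(int),u.astype(int)]
        return c['xyz']+(d*zz[...,None])@c['M'].T
    w=d@c['M'].T
    t=(z-c['xyz'][2])/w[...,2]
    return c['xyz']+w*t[...,None]
def proj(c,p):
    q=(np.asarray(p)-c['xyz'])@c['M'];K=c['intrinsics']
    return K[0][0]*q[...,0]/-q[...,2]+K[0][2],K[1][1]*-q[...,1]/-q[...,2]+K[1][2]
def st():
    s=arm.read_state(); print(round(s['clock'],2),'pos',np.round(s['position'],4),'q',np.round(s['joint_pos'],3),'F',np.round(s['ft_force'],1),'op',round(s['opening'],3)); M=q2m(s['tool_rot']); print(np.round(M,3).tolist()); return s,M
E
python3 - <<'E'
from h import *
for n in('side','top'):
    c=cam(n); save(c,n+'0.png',s=1.4); print(n,{k:(v.tolist() if hasattr(v,'tolist') else v) for k,v in c.items() if k in('intrinsics','xyz')},c.keys(),np.round(c['M'],3).tolist())
st()
E
```

```text
pics
side {'intrinsics': [[429.41796013211837, 0.0, 273.86269353016], [0.0, 429.41796013211837, 205.93233516043438], [0.0, 0.0, 1.0]], 'xyz': [0.41476202295403, 0.6246957312144563, 0.9450800533933134]} dict_keys(['pixels', 'z_map', 'intrinsics', 'xyz', 'orientation', 'M']) [[-0.988, 0.128, -0.087], [-0.154, -0.763, 0.628], [0.014, 0.634, 0.773]]
top {'intrinsics': [[390.09845313590586, 0.0, 284.0803389829433], [0.0, 390.09845313590586, 216.03100086090922], [0.0, 0.0, 1.0]], 'xyz': [0.4477848650718279, -0.04828512549584489, 0.9916800926848969]} dict_keys(['pixels', 'z_map', 'intrinsics', 'xyz', 'orientation', 'M']) [[-0.011, 0.996, -0.089], [-1.0, -0.01, 0.009], [0.008, 0.089, 0.996]]
0.1 pos [ 0.231  -0.4712  0.2008] q [-1.338  0.313  1.498 -0.     1.331 -0.223] F [-0.8 -0.1 -0.4] op 1.003
[[0.898, 0.44, -0.0], [0.44, -0.898, 0.001], [0.0, -0.001, -1.0]]
```

View pics/side0.png

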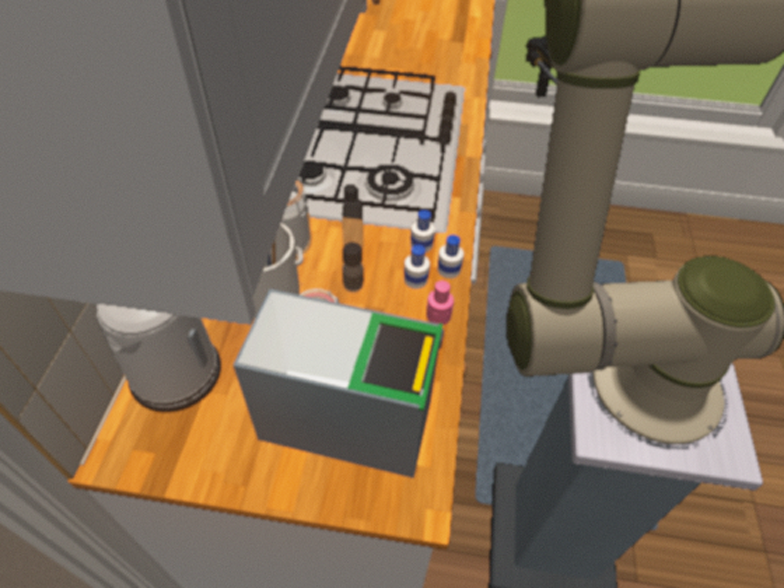

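View pics/top0.png

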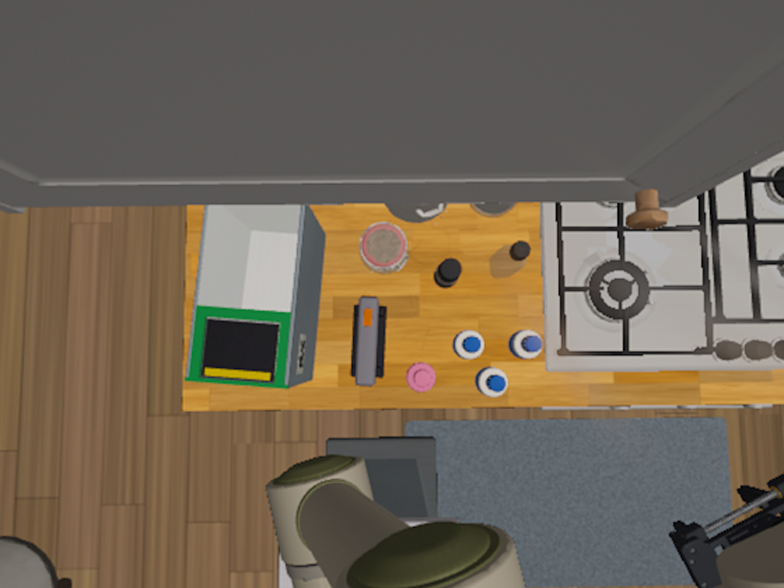

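The top view shows the box at upper left with the port at about (240,345), the scanner on its rest at (368,340), three blue-necked cartridges at (470,344), (526,344) and (493,382), and a pink look-alike at (421,377). I'll zoom in next.

Run:
```python
from h import *
c=cam('top'); save(c,'topz.png',(120,135,400,300),2.8)
np.savez('c0.npz',**{k:v for k,v in c.items()})
hsv=cv2.cvtColor(c['pixels'],cv2.COLOR_RGB2HSV)
def blobs(m,name,z):
    n,l,s,ce=cv2.connectedComponentsWithStats(m.astype(np.uint8))
    for i in range(1,n):
        if s[i,4]>25: 
            u,v=ce[i]; print(name,s[i].tolist(),np.round(ce[i],1),'ray',np.round(pts(c,u,v,z),3),'depth',np.round(pts(c,u,v),3))
H,S,V=hsv[...,0],hsv[...,1],hsv[...,2]
blobs((H>105)&(H<128)&(S>150)&(V>80),'blue',.092)
blobs((H>50)&(H<80)&(S>120),'green',.235)
blobs((H>150)&(H<175)&(S>80),'pink',.092)
blobs((H>20)&(H<33)&(S>200)&(V>150),'yellow',.235)
```

```text
blue [331, 241, 12, 10, 96] [336.8 245.5] ray [ 0.459 -0.177  0.092] depth [ 0.459 -0.177  0.089]
blue [349, 268, 12, 11, 100] [354.5 273.4] ray [ 0.395 -0.216  0.092] depth [ 0.395 -0.216  0.09 ]
green [132, 218, 76, 59, 1313] [170.6 243.8] ray [0.464 0.165 0.235] depth [0.464 0.166 0.232]
pink [291, 259, 20, 21, 322] [300.3 268.9] ray [ 0.406 -0.092  0.092] depth [ 0.406 -0.092  0.09 ]
yellow [146, 263, 47, 9, 250] [169.2 266.7] ray [0.42  0.167 0.235] depth [0.42  0.168 0.23 ]
```

View pics/topz.png

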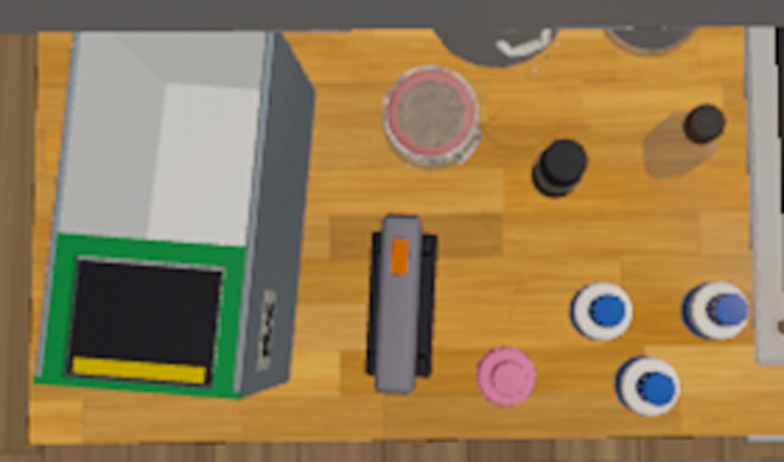

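```bash
cat > m.py <<'E'
from h import *
c=cam('top')
vv,uu=np.mgrid[0:420,0:560]; P=pts(c,uu,vv); X,Y,Z=P[...,0],P[...,1],P[...,2]
def rect(m,name):
    n,l,s,ce=cv2.connectedComponentsWithStats(m.astype(np.uint8)); i=1+np.argmax(s[1:,4]); q=P[l==i]
    r=cv2.minAreaRect((q[:,:2]*1000).astype(np.float32)); print(name,'area',s[i,4],r,'z',np.round(np.percentile(q[:,2],[5,50,95]),4),'mean',q.mean(0).round(4)); return q
reg=(Y<0.02)&(Y>-0.09)&(X>.33)&(X<.56)
rect(reg&(Z>.066)&(Z<.085),'scanner')
rect(reg&(Z>.002)&(Z<.062),'rest')
rect((Z>.222)&(Z<.245)&(Y>.05)&(X<.56),'boxtop')
hsv=cv2.cvtColor(c['pixels'],cv2.COLOR_RGB2HSV);H,S,V=cv2.split(hsv)
g=(H>50)&(H<80)&(S>120); q=pts(c,uu[g],vv[g],.235); print('green',cv2.minAreaRect((q[:,:2]*1000).astype(np.float32)))
y=(H>20)&(H<33)&(S>200)&(V>150)&(uu<200);q=pts(c,uu[y],vv[y],.231); print('yel',cv2.minAreaRect((q[:,:2]*1000).astype(np.float32)))
b=((H>105)&(H<128)&(S>100)&(V>60)&(vv>220)&(uu>300)).astype(np.uint8)
n,l,s,ce=cv2.connectedComponentsWithStats(b)
for i in range(1,n):
    if s[i,4]>20: print('blue',s[i,4],ce[i].round(1),pts(c,*ce[i],.092).round(4),pts(c,*ce[i]).round(4))
b=((Z>.085)&(Z<.1)&(Y<-.12)&(X>.3)&(X<.52)&(Y>-.35)).astype(np.uint8)
n,l,s,ce=cv2.connectedComponentsWithStats(b)
for i in range(1,n):
    if s[i,4]>20: print('topz',s[i,4],P[l==i].mean(0).round(4))
# label: in side wall
lab=(V>150)&(S<60)&(uu>195)&(uu<230)&(vv>225)&(vv<280); q=P[lab]; print('label white',lab.sum(),q.mean(0).round(4),q.min(0).round(3),q.max(0).round(3))
E
python3 m.py
python3 - <<'E'
from h import *
c=cam('top'); save(c,'sc.png',(235,200,295,285),7);
E
```

```text
scanner area 915 ((466.45880126953125, -3.6848716735839844), (34.18535232543945, 149.23892211914062), 86.8977279663086) z [0.0695 0.0736 0.0766] mean [ 0.4655 -0.0038  0.0734]
rest area 305 ((467.1585388183594, -28.279130935668945), (17.779603958129883, 128.9102020263672), 87.11747741699219) z [0.0037 0.0074 0.0567] mean [ 0.4654 -0.0267  0.0134]
boxtop area 5865 ((484.7928466796875, 160.8570556640625), (142.5040740966797, 162.53567504882812), 84.84304809570312) z [0.2295 0.233  0.2358] mean [0.4821 0.1592 0.2328]
green ((457.5484313964844, 163.67803955078125), (140.47210693359375, 103.50606536865234), 84.98294067382812)
yel ((419.86737060546875, 168.34152221679688), (89.55195617675781, 10.23521900177002), 84.86266326904297)
blue 109 [336.6 245.6] [ 0.4588 -0.1762  0.092 ] [ 0.4588 -0.176   0.0934]
blue 86 [380.2 245.6] [ 0.4576 -0.2769  0.092 ] [ 0.4576 -0.2772  0.0909]
blue 108 [354.5 273.4] [ 0.3947 -0.2159  0.092 ] [ 0.3947 -0.2159  0.0916]
topz 116 [ 0.4577 -0.1785  0.0909]
topz 118 [ 0.4576 -0.279   0.091 ]
topz 123 [ 0.3935 -0.2175  0.0907]m.py:23: RuntimeWarning: Mean of empty slice.
  lab=(V>150)&(S<60)&(uu>195)&(uu<230)&(vv>225)&(vv<280); q=P[lab]; print('label white',lab.sum(),q.mean(0).round(4),q.min(0).round(3),q.max(0).round(3))
  ret = um.true_divide(
Traceback (most recent call last):
  File "m.py", line 23, in <module>
    lab=(V>150)&(S<60)&(uu>195)&(uu<230)&(vv>225)&(vv<280); q=P[lab]; print('label white',lab.sum(),q.mean(0).round(4),q.min(0).round(3),q.max(0).round(3))
                                                                                                                       ~~~~~^^^
ValueError: zero-size array to reduction operation minimum which has no identity
```

View pics/sc.png

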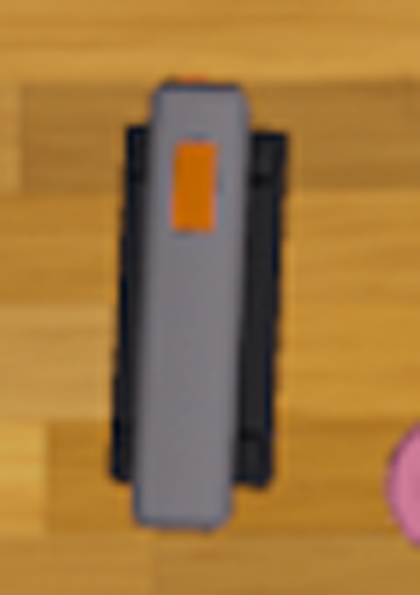

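```bash
cat >> h.py <<'E'
def plan(x,y,z,yawdeg):
    s,M=st(); d=M.T@(np.array([x,y,z])-s['position']); cy=np.degrees(np.arctan2(M[1,0],M[0,0]))
    tw=-(yawdeg-cy); tw=(tw+180)%360-180
    print('yaw',round(cy,2),'delta',np.round(d/.25,4),'twist',round(tw/90,4),'rows',round(np.linalg.norm(d)/.0417,1),round(abs(tw)/7.16,1))
E
python3 - <<'E'
from h import *
c=cam('top'); print('label px',proj(c,[.446,.0933,.150])); save(c,'lab.png',(190,220,240,290),8)
plan(.466,-.004,.16,-3.1)
E
```

```text
label px (np.float64(215.07055173793282), np.float64(252.54018455730488))
0.3 pos [ 0.2311 -0.4713  0.2011] q [-1.338  0.313  1.498  0.     1.331 -0.223] F [-0.3 -1.   0.1] op 1.0
[[0.898, 0.44, -0.0], [0.44, -0.898, 0.0], [0.0, -0.0, -1.0]]
yaw 26.12 delta [ 1.6666 -1.2648  0.1652] twist 0.3246 rows 12.6 4.1
```

View pics/lab.png

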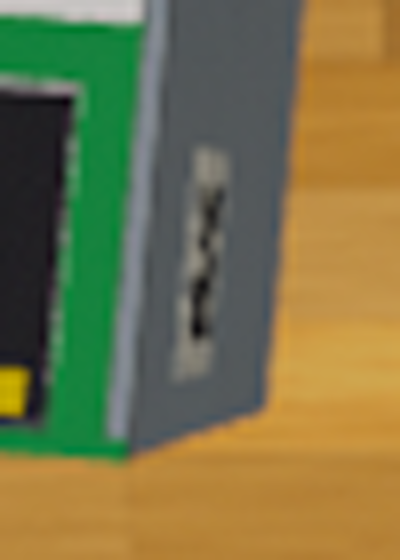

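The label centre appears at (215.3, 252.9) and my prediction was (215.1, 252.5), so the box pose holds. Red shows at the scanner's far (+x) end, so the nose points away from the robot. Next I'll move above the scanner.

Request:
jog_arm:
  deltas:
    - [0.08,-0.06,0,0.04]
    - [0.2,-0.15,0.02,0.1]
    - [0.35,-0.26,0.03,0.17]
    - [0.5,-0.38,0.05,0.25]
    - [0.65,-0.5,0.06,0.32]
    - [0.8,-0.61,0.08,0.32]
    - [0.92,-0.7,0.09,0.32]
    - [1.0,-0.75,0.1,0.32]
  grip: 1

```text
clock: 0.97
position: [0.3703, -0.1965, 0.177]
tool_rot: [0.0, 1.0, -0.024, 0.0]
ft_force: [0.6, -0.9, -1.2]
opening: 0.998
```

```bash
python3 -c "
from h import *
plan(.466,-.004,.16,-3.1)"
```

```text
0.97 pos [ 0.3703 -0.1965  0.177 ] q [-0.769  0.1    1.828  0.     1.212  0.849] F [ 0.6 -0.9 -1.2] op 0.998
[[0.999, -0.048, 0.0], [-0.048, -0.999, -0.0], [0.0, 0.0, -1.0]]
yaw -2.72 delta [ 0.3456 -0.7873  0.0677] twist 0.0042 rows 5.2 0.1
```

Request:
jog_arm:
  deltas:
    - [0.05,-0.11,0.01,0]
    - [0.12,-0.26,0.02,0]
    - [0.19,-0.42,0.04,0]
    - [0.26,-0.58,0.05,0]
    - [0.3,-0.7,0.06,0]
    - [0.33,-0.76,0.06,0]
    - [0.335,-0.772,0.06,0]
    - [0.335,-0.772,0.06,0]
    - [0.335,-0.772,0.06,0]

```text
clock: 1.72
position: [0.4624, -0.0103, 0.1619]
tool_rot: [0.0, 1.0, -0.024, -0.0]
ft_force: [-0.3, 0.1, -0.3]
opening: 0.994
```

```bash
python3 -c "
from h import *
plan(.466,-.004,.041,-3.1)
c=cam('top'); save(c,'a1.png',s=1.4)"
```

```text
1.72 pos [ 0.4624 -0.0103  0.1619] q [-0.276  0.213  1.736 -0.     1.192  1.342] F [-0.3  0.1 -0.3] op 0.994
[[0.999, -0.047, -0.0], [-0.047, -0.999, -0.0], [-0.0, 0.0, -1.0]]
yaw -2.71 delta [ 0.0131 -0.0258  0.4835] twist 0.0044 rows 2.9 0.1
```

View pics/a1.png

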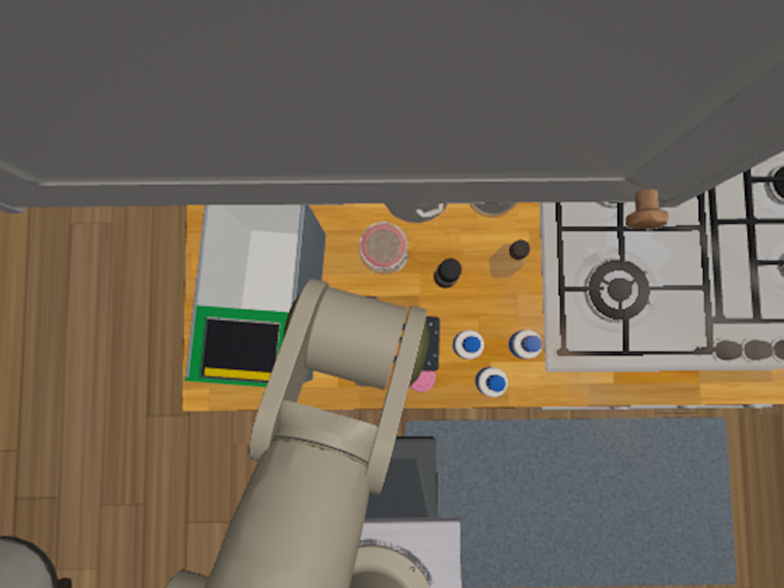

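Request:
jog_arm:
  deltas:
    - [0.013,-0.026,0.05,0.004]
    - [0.013,-0.026,0.13,0.004]
    - [0.013,-0.026,0.22,0.004]
    - [0.013,-0.026,0.31,0.004]
    - [0.013,-0.026,0.39,0.004]
    - [0.013,-0.026,0.44,0.004]
    - [0.013,-0.026,0.47,0.004]
    - [0.013,-0.026,0.483,0.004]
    - [0.013,-0.026,0.483,0.004]
    - [0.013,-0.026,0.483,0.004]

```text
clock: 2.6
position: [0.4666, -0.0037, 0.0418]
tool_rot: [0.0, 1.0, -0.027, 0.001]
ft_force: [0.4, -0.2, 0.2]
opening: 0.998
```

Request:
jog_arm:
  deltas:
    - [0,0,0,0]
    - [0,0,0,0]
    - [0,0,0,0]
    - [0,0,0,0]
    - [0,0,0,0]
    - [0,0,0,0]
    - [0,0,0,0]
    - [0,0,0,0]
  grip: 0

```text
clock: 3.27
position: [0.4663, -0.0031, 0.0411]
tool_rot: [-0.0, 1.0, -0.027, -0.0]
ft_force: [0.5, -0.4, -1.0]
opening: 0.418
```

```bash
python3 -c "
from h import *
plan(.466,-.004,.041,-3.1)"
```

```text
3.27 pos [ 0.4663 -0.0031  0.0411] q [-0.259  0.391  1.861  0.     0.89   1.365] F [ 0.5 -0.4 -1. ] op 0.418
[[0.999, -0.053, -0.0], [-0.053, -0.999, 0.0], [-0.0, -0.0, -1.0]]
yaw -3.05 delta [-0.0009  0.0035  0.0006] twist 0.0006 rows 0.0 0.0
```

Request:
jog_arm:
  deltas:
    - [0,0,0,0]
    - [0,0,0,0]
    - [0,0,0,0]
    - [0,0,0,0]
  grip: 0

```text
clock: 3.6
position: [0.4662, -0.0032, 0.0411]
tool_rot: [-0.0, 1.0, -0.027, -0.0]
ft_force: [-0.9, 0.1, -0.4]
opening: 0.115
```

Request:
jog_arm:
  deltas:
    - [0,0,-0.02,0]
    - [0,0,-0.06,0]
    - [0,0,-0.12,0]
    - [0,0,-0.19,0]
    - [0,0,-0.26,0]
    - [0,0,-0.33,0]
    - [0,0,-0.39,0]
    - [0,0,-0.43,0]
    - [0,0,-0.436,0]
    - [0,0,-0.436,0]
    - [0,0,-0.436,0]

```text
clock: 4.52
position: [0.4659, -0.0031, 0.1496]
tool_rot: [-0.0, 1.0, -0.027, -0.0]
ft_force: [0.4, -0.7, 0.3]
opening: 0.004
```

```bash
python3 -c "
from h import *
plan(.432,-.063,.131,84.9)
c=cam('side'); save(c,'s1.png',s=1.4)"
```

```text
4.52 pos [ 0.4659 -0.0031  0.1496] q [-0.259  0.234  1.744  0.     1.164  1.365] F [ 0.4 -0.7  0.3] op 0.004
[[0.999, -0.053, -0.001], [-0.053, -0.999, 0.0], [-0.001, -0.0, -1.0]]
yaw -3.04 delta [-0.1228  0.2465  0.0746] twist -0.9772 rows 1.7 12.3
```

View pics/s1.png

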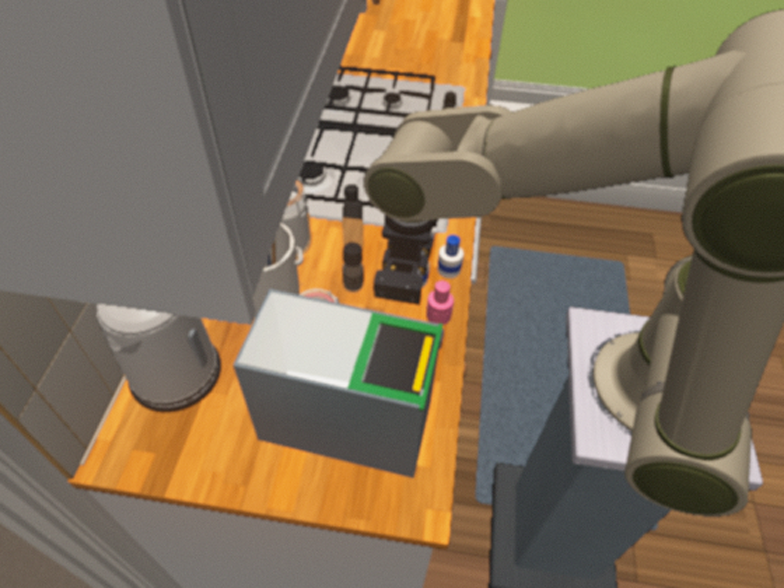

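The fingers closed on nothing (opening 0.004). I'll move the arm aside and look.

Request:
jog_arm:
  deltas:
    - [0,0.1,-0.05,0]
    - [0,0.25,-0.1,0]
    - [0,0.4,-0.15,0]
    - [0,0.55,-0.2,0]
    - [0,0.7,-0.2,0]
    - [-0.1,0.85,-0.2,0]
    - [-0.2,0.98,-0.2,0]
    - [-0.2,1,-0.2,0]
    - [-0.2,1,-0.2,0]
  grip: 1

```text
clock: 5.32
position: [0.4019, -0.2518, 0.1995]
tool_rot: [-0.0, 1.0, -0.029, -0.0]
ft_force: [0.7, 0.4, -0.6]
opening: 0.661
```

```bash
sed -i '/^lab=/d' m.py; python3 m.py; python3 -c "
from h import *
c=cam('top'); save(c,'a2.png',(120,135,400,300),2.8); st()"
```

```text
scanner area 913 ((466.31597900390625, -3.5156192779541016), (33.977439880371094, 149.36146545410156), 87.01957702636719) z [0.0693 0.0737 0.0768] mean [ 0.4652 -0.0038  0.0735]
rest area 303 ((465.6040954589844, -28.61626434326172), (20.286226272583008, 126.13505554199219), 85.20460510253906) z [0.0032 0.0072 0.0563] mean [ 0.4662 -0.0268  0.0129]
boxtop area 5874 ((484.90423583984375, 160.91384887695312), (142.68971252441406, 162.40176391601562), 84.92485809326172) z [0.2295 0.2331 0.2358] mean [0.4823 0.1592 0.2328]
green ((457.5484313964844, 163.67803955078125), (140.47210693359375, 103.50606536865234), 84.98294067382812)
yel ((419.9172668457031, 168.33705139160156), (89.55195617675781, 10.335491180419922), 84.86266326904297)
blue 108 [336.6 245.6] [ 0.4587 -0.1762  0.092 ] [ 0.4587 -0.1762  0.092 ]
blue 97 [380.3 245.3] [ 0.4581 -0.277   0.092 ] [ 0.4582 -0.2776  0.0898]
topz 118 [ 0.458  -0.1784  0.0909]
topz 118 [ 0.4576 -0.2789  0.0909]
5.42 pos [ 0.4033 -0.2496  0.1997] q [-0.802  0.203  1.645  0.     1.295  0.822] F [ 0.4  0.6 -0.4] op 0.754
[[0.999, -0.053, -0.0], [-0.053, -0.999, 0.001], [-0.0, -0.001, -1.0]]
```

View pics/a2.png

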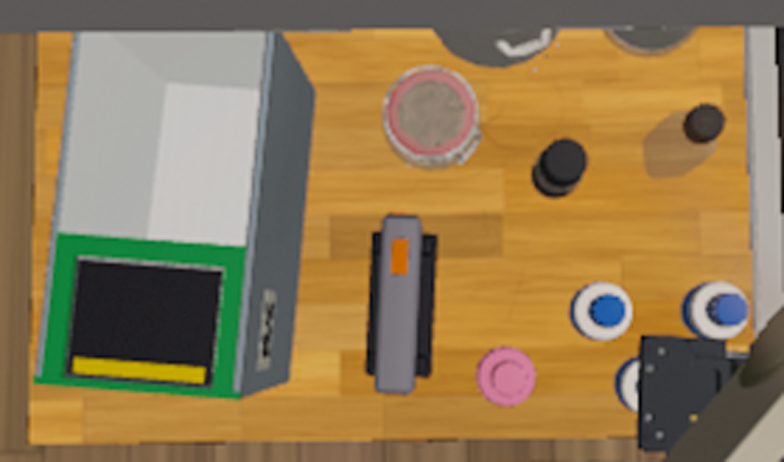

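```bash
python3 -c "
from h import *
c=cam('side'); save(c,'s2.png',(200,80,400,250),4)
s,M=st()
for p in ([0,0,0],[0,.044,0],[0,-.044,0],[0,0,-.019],[0,0,-.064]): print(p,np.round(proj(c,s['position']+M@np.array(p)),1))
vv,uu=np.mgrid[0:420,0:560];P=pts(c,uu,vv);m=(P[...,0]>.3)&(P[...,0]<.5)&(abs(P[...,1]+.25)<.12)&(P[...,2]>.1)&(P[...,2]<.36)
for v in range(120,240,6): print(v,[ '%d:%.3f,%.3f,%.3f'%(u,*P[v,u]) for u in range(240,340,12) if m[v,u]])
"
```

```text
5.47 pos [ 0.4036 -0.2491  0.1998] q [-0.801  0.203  1.645  0.     1.295  0.822] F [ 0.6 -1.1  0.4] op 0.798
[[0.999, -0.052, -0.0], [-0.052, -0.999, 0.001], [-0.0, -0.001, -1.0]]
[0, 0, 0] [325.5 132.5]
[0, 0.044, 0] [327.7 121.9]
[0, -0.044, 0] [323.3 143.7]
[0, 0, -0.019] [326.3 126.9]
[0, 0, -0.064] [328.3 112.9]
120 ['324:0.412,-0.162,0.310', '336:0.385,-0.164,0.312']
126 ['324:0.410,-0.202,0.260']
132 []
138 []
144 []
150 []
156 []
162 []
168 []
174 []
180 []
186 []
192 []
198 []
204 []
210 []
216 []
222 []
228 []
234 []
```

View pics/s2.png

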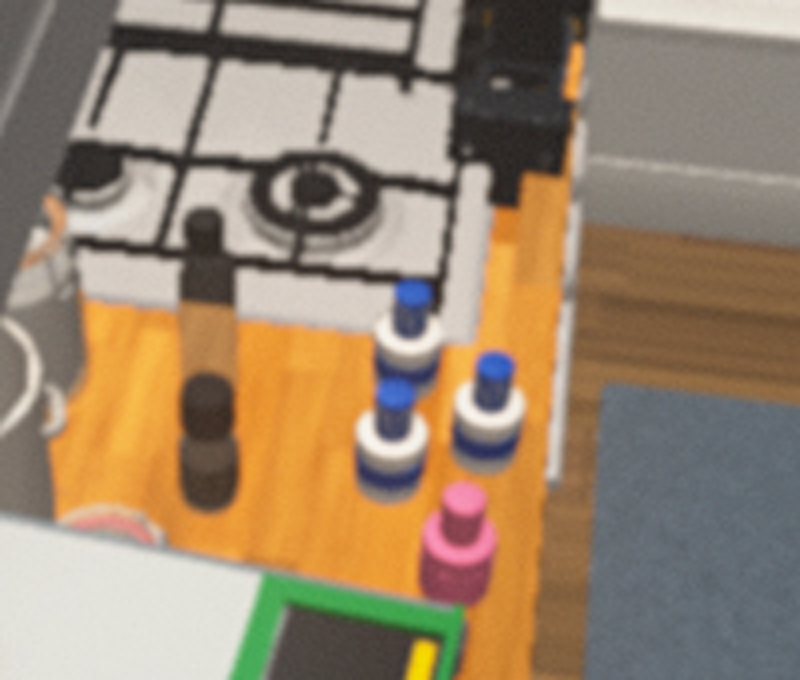

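```bash
python3 -c "
from h import *
s,M=st()
for n in ('side','top'):
  c=cam(n);vv,uu=np.mgrid[0:420,0:560];P=pts(c,uu,vv)
  q=(P-s['position'])@M
  m=(abs(q[...,0])<.06)&(abs(q[...,1])<.11)&(q[...,2]<.05)&(q[...,2]>-.2)&(P[...,2]>.12)
  print(n,m.sum())
  for v in range(0,420,3 if n=='side' else 5): 
    r=[ '%d:%d,%d,%d'%(u,*(1000*q[v,u])) for u in range(0,560,4 if n=='side' else 6) if m[v,u]]
    if r: print(v,r)
"
```

```text
5.47 pos [ 0.4036 -0.2491  0.1998] q [-0.801  0.203  1.645  0.     1.295  0.822] F [ 0.6 -1.1  0.4] op 0.798
[[0.999, -0.052, -0.0], [-0.052, -0.999, 0.001], [-0.0, -0.001, -1.0]]
side 1488
69 ['320:30,-24,-199']
72 ['320:30,-23,-191', '324:20,-29,-196', '348:-31,-16,-196']
75 ['320:27,-41,-195', '324:19,-35,-192', '328:10,-36,-194', '332:1,-37,-197', '336:-6,-35,-196', '340:-15,-35,-198', '344:-23,-25,-193', '348:-32,-22,-192']
78 ['320:27,-39,-186', '324:18,-40,-188', '328:9,-42,-191', '332:0,-39,-191', '336:-7,-37,-190', '340:-16,-40,-194', '344:-25,-37,-193']
81 ['320:32,43,-122', '324:17,-39,-180', '328:8,-39,-181', '332:0,-41,-184', '336:-8,-40,-185', '340:-17,-39,-185', '344:-26,-39,-187']
84 ['320:31,44,-113', '324:16,-44,-175', '328:7,-43,-176', '332:0,-39,-175', '336:-9,-42,-179', '340:-18,-39,-178', '344:-26,44,-122']
87 ['324:15,-40,-165', '328:7,-40,-166', '332:-1,-40,-168', '336:-10,-40,-170', '340:-19,-17,-155', '344:-27,39,-117']
90 ['324:15,-41,-158', '328:6,-39,-158', '332:-2,-41,-161', '336:-11,-42,-163', '340:-20,-26,-153']
93 ['320:23,-35,-144', '324:14,-40,-149'
[... 1684 characters left out ...]
 '360:24,-72,-144', '366:24,-57,-124', '372:24,-47,-125', '378:24,-34,-114', '384:25,-24,-115']
265 ['348:15,-91,-141', '354:15,-81,-144', '360:15,-71,-143', '366:16,-61,-141', '372:16,-51,-143', '378:17,-42,-144']
270 ['348:6,-91,-144', '354:7,-81,-144', '360:7,-71,-144', '366:8,-61,-144', '372:7,-47,-125', '378:9,-42,-146']
275 ['348:-1,-91,-144', '354:0,-81,-144', '360:0,-71,-143', '366:-1,-56,-122', '372:0,-46,-123']
280 ['348:-9,-90,-143', '354:-8,-81,-144', '360:-8,-71,-144', '366:-9,-56,-123']
285 ['348:-17,-90,-142', '354:-17,-80,-142', '360:-16,-71,-144', '366:-16,-60,-142']
290 ['348:-25,-90,-142', '354:-25,-80,-141', '360:-24,-70,-142']
295 ['348:-34,-89,-136', '354:-33,-80,-145']
```

The depth points put the finger ends about 41 mm, and the body's underside about 104 mm rather than 64 mm, behind the reported TCP. So the real tips sit about 40 mm higher than reported. That fits the miss: the fingers closed just above the scanner. I'll go back and descend about 40 mm further, checking as I go.

```bash
python3 -c "
from h import *
plan(.466,-.0038,.1,-3.05)"
```

```text
5.57 pos [ 0.4037 -0.249   0.2   ] q [-0.8    0.202  1.645  0.     1.295  0.821] F [-0.4 -0.7  0.3] op 0.889
[[0.999, -0.051, -0.0], [-0.051, -0.999, 0.0], [-0.0, -0.0, -1.0]]
yaw -2.93 delta [ 0.1986 -0.9921  0.4003] twist 0.0014 rows 6.5 0.0
```

Request:
jog_arm:
  deltas:
    - [0.02,-0.08,0,0]
    - [0.05,-0.22,0,0]
    - [0.08,-0.38,0.05,0]
    - [0.11,-0.54,0.1,0]
    - [0.14,-0.7,0.2,0]
    - [0.17,-0.85,0.3,0]
    - [0.19,-0.95,0.37,0]
    - [0.2,-0.985,0.4,0]
    - [0.2,-0.994,0.4,0]
    - [0.2,-0.994,0.4,0]
    - [0.2,-0.994,0.4,0]
  grip: 1

```text
clock: 6.48
position: [0.4667, -0.0054, 0.1011]
tool_rot: [0.0, 1.0, -0.027, 0.001]
ft_force: [0.5, -0.3, 0.6]
opening: 1.001
```

```bash
python3 -c "
from h import *
plan(.466,-.0038,.001,-3.05)"
```

```text
6.48 pos [ 0.4667 -0.0054  0.1011] q [-0.263  0.297  1.804 -0.     1.039  1.361] F [ 0.5 -0.3  0.6] op 1.001
[[0.999, -0.053, 0.002], [-0.053, -0.999, -0.001], [0.002, 0.001, -1.0]]
yaw -3.05 delta [-0.004  -0.0066  0.4006] twist -0.0 rows 2.4 0.0
```

Request:
jog_arm:
  deltas:
    - [0,0,0.05,0]
    - [0,0,0.12,0]
    - [0,0,0.19,0]
    - [0,0,0.25,0]
    - [0,0,0.3,0]
    - [0,0,0.34,0]
    - [0,0,0.37,0]
    - [0,0,0.39,0]
    - [0,0,0.39,0]
    - [0,0,0.39,0]
    - [0,0,0.39,0]

```text
clock: 7.4
position: [0.4666, -0.0049, 0.0032]
tool_rot: [0.0, 1.0, -0.027, 0.001]
ft_force: [-0.2, -0.5, -0.8]
opening: 0.999
```

Request:
jog_arm:
  deltas:
    - [0,0,0,0]
    - [0,0,0,0]
    - [0,0,0,0]
    - [0,0,0,0]
    - [0,0,0,0]
    - [0,0,0,0]
    - [0,0,0,0]
    - [0,0,0,0]
    - [0,0,0,0]
    - [0,0,0,0]
    - [0,0,0,0]
    - [0,0,0,0]
  grip: 0

```text
clock: 8.4
position: [0.4662, -0.0037, 0.0026]
tool_rot: [-0.001, 1.0, -0.027, 0.0]
ft_force: [1.7, 7.3, 0.5]
opening: 0.382
```

```bash
python3 -c "
from h import *
plan(.466,-.0038,.001,-3.05)"
```

```text
8.4 pos [ 0.4662 -0.0037  0.0026] q [-0.261  0.461  1.887  0.002  0.794  1.362] F [1.7 7.3 0.5] op 0.382
[[0.999, -0.054, 0.0], [-0.054, -0.999, 0.002], [-0.0, -0.002, -1.0]]
yaw -3.08 delta [-0.0006  0.0004  0.0064] twist -0.0003 rows 0.0 0.0
```

Request:
jog_arm:
  deltas:
    - [0,0,-0.015,0]
    - [0,0,-0.04,0]
    - [0,0,-0.08,0]
    - [0,0,-0.13,0]
    - [0,0,-0.18,0]
    - [0,0,-0.23,0]
    - [0,0,-0.28,0]
    - [0,0,-0.32,0]
    - [0,0,-0.35,0]
    - [0,0,-0.36,0]
    - [0,0,-0.36,0]
    - [0,0,-0.36,0]

```text
clock: 9.4
position: [0.4659, -0.0047, 0.0923]
tool_rot: [-0.0, 1.0, -0.027, -0.0]
ft_force: [0.0, -0.8, -1.8]
opening: 0.381
```

```bash
python3 -c "
from h import *
plan(.432,-.063,.0926,84.9)
c=cam('side'); save(c,'s3.png',(180,100,400,280),3.5)"
```

```text
9.4 pos [ 0.4659 -0.0047  0.0923] q [-0.262  0.309  1.814 -0.     1.019  1.362] F [ 0.  -0.8 -1.8] op 0.381
[[0.999, -0.053, -0.001], [-0.053, -0.999, 0.0], [-0.001, -0.0, -1.0]]
yaw -3.05 delta [-0.1232  0.2402 -0.0011] twist -0.9772 rows 1.6 12.3
```

View pics/s3.png

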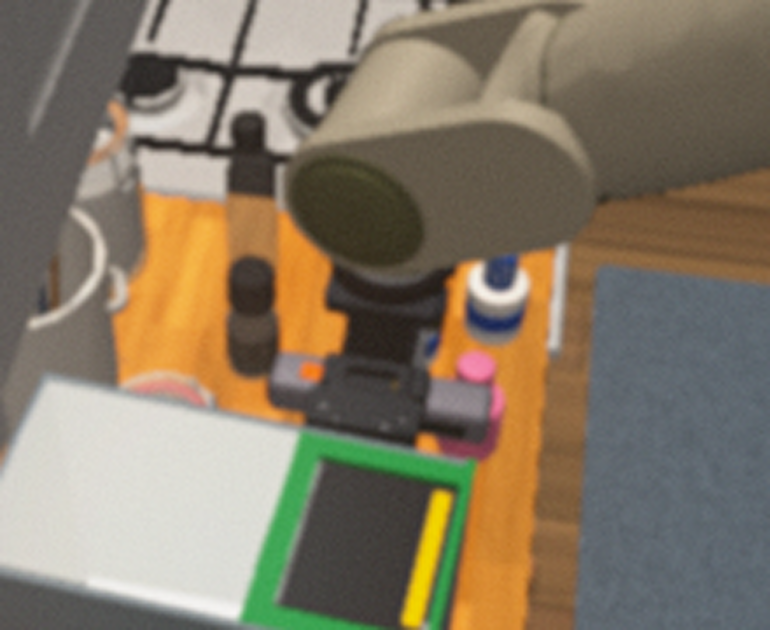

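Holding the scanner (opening 0.381, about 34 mm). Now I'll turn and move to the aiming pose.

Request:
jog_arm:
  deltas:
    - [0,0.02,0,-0.02]
    - [-0.01,0.06,0,-0.06]
    - [-0.02,0.1,0,-0.11]
    - [-0.04,0.14,0,-0.16]
    - [-0.06,0.17,0,-0.22]
    - [-0.08,0.2,0,-0.28]
    - [-0.1,0.22,0,-0.34]
    - [-0.11,0.23,0,-0.4]
    - [-0.12,0.24,0,-0.45]
    - [-0.123,0.24,0,-0.48]
    - [-0.123,0.24,0,-0.49]
    - [-0.123,0.24,0,-0.49]

```text
clock: 10.45
position: [0.4321, -0.0629, 0.0923]
tool_rot: [-0.0, 0.937, 0.35, -0.0]
ft_force: [-1.0, -0.0, -1.9]
opening: 0.382
```

Request:
jog_arm:
  deltas:
    - [0,0,0,-0.02]
    - [0,0,0,-0.06]
    - [0,0,0,-0.11]
    - [0,0,0,-0.17]
    - [0,0,0,-0.23]
    - [0,0,0,-0.29]
    - [0,0,0,-0.35]
    - [0,0,0,-0.41]
    - [0,0,0,-0.45]
    - [0,0,0,-0.48]
    - [0,0,0,-0.487]
    - [0,0,0,-0.487]

```text
clock: 11.45
position: [0.4323, -0.0629, 0.0925]
tool_rot: [-0.0, 0.738, 0.674, -0.0]
ft_force: [-0.9, 0.8, -2.0]
opening: 0.385
```

```bash
python3 -c "
from h import *
plan(.432,-.063,.0926,84.9)
for n in('top','side'):
  c=cam(n); save(c,n+'4.png',(120,135,400,300) if n=='top' else (180,100,400,280),2.8)
  vv,uu=np.mgrid[0:420,0:560];P=pts(c,uu,vv)
  hsv=cv2.cvtColor(c['pixels'],cv2.COLOR_RGB2HSV);H,S,V=cv2.split(hsv)
  m=(P[...,2]>.12)&(P[...,2]<.19)&(P[...,1]<.07)&(P[...,1]>-.2)&(P[...,0]>.38)&(P[...,0]<.5)
  q=P[m]; print(n,m.sum(), np.percentile(q,[1,50,99],axis=0).round(3).tolist() if m.sum() else '')
  o=m&(H<15)&(S>150)&(V>120); print('orange',P[o].mean(0) if o.sum() else 0)
"
```

```text
11.45 pos [ 0.4323 -0.0629  0.0925] q [-0.414  0.25   1.895 -0.     0.996 -0.323] F [-0.9  0.8 -2. ] op 0.385
[[0.091, 0.996, -0.0], [0.996, -0.091, 0.0], [0.0, -0.0, -1.0]]
yaw 84.8 delta [-0.0007 -0.001  -0.0005] twist -0.0011 rows 0.0 0.0
top 0 
orange 0
side 711 [[0.404, -0.095, 0.136], [0.436, -0.041, 0.166], [0.465, 0.015, 0.179]]
orange [ 0.43913888 -0.01144844  0.1625385 ]
```

View pics/top4.png

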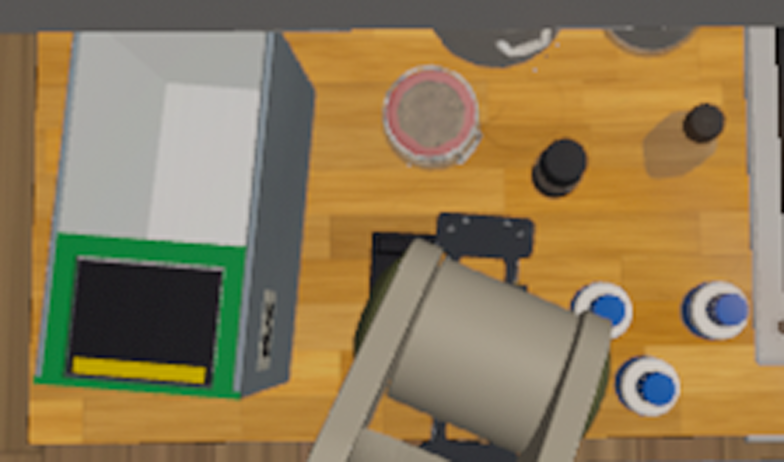

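View pics/side4.png

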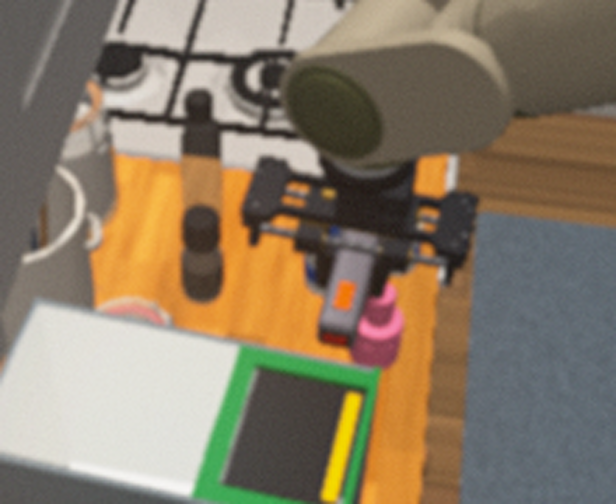

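The red window at about (336,337) faces the box, and the scanner's top is at about 0.164 m, so its centre is near 0.15 m. I'll hold here.

Request:
jog_arm:
  deltas:
    - [0,0,0,0]
    - [0,0,0,0]
    - [0,0,0,0]
    - [0,0,0,0]
    - [0,0,0,0]
    - [0,0,0,0]
    - [0,0,0,0]
    - [0,0,0,0]
    - [0,0,0,0]
    - [0,0,0,0]
    - [0,0,0,0]
    - [0,0,0,0]

```text
clock: 12.55
position: [0.4323, -0.063, 0.0926]
tool_rot: [0.0, 0.738, 0.675, -0.0]
ft_force: [-0.4, 0.6, -1.4]
opening: 0.379
```

Request:
jog_arm:
  deltas:
    - [0,0,0,0.02]
    - [0,0,0,0.06]
    - [0,0,0,0.11]
    - [0,0,0,0.17]
    - [0,0,0,0.23]
    - [0,0,0,0.29]
    - [0,0,0,0.35]
    - [0,0,0,0.41]
    - [0,0,0,0.45]
    - [0,0,0,0.48]
    - [0,0,0,0.487]
    - [0,0,0,0.487]

```text
clock: 13.55
position: [0.4323, -0.063, 0.0926]
tool_rot: [-0.0, 0.936, 0.351, -0.0]
ft_force: [0.6, -0.1, -1.0]
opening: 0.382
```

```bash
python3 -c "
from h import *
plan(.4659,-.0037,.0926,-3.05)"
```

```text
13.55 pos [ 0.4323 -0.063   0.0926] q [-0.414  0.25   1.895  0.     0.997  0.44 ] F [ 0.6 -0.1 -1. ] op 0.382
[[0.754, 0.657, -0.0], [0.657, -0.754, 0.0], [-0.0, -0.0, -1.0]]
yaw 41.09 delta [ 2.572e-01 -9.030e-02  1.000e-04] twist 0.4905 rows 1.6 6.2
```

Request:
jog_arm:
  deltas:
    - [0.02,-0.01,0,0.02]
    - [0.05,-0.02,0,0.06]
    - [0.09,-0.03,0,0.11]
    - [0.13,-0.045,0,0.17]
    - [0.17,-0.06,0,0.23]
    - [0.2,-0.07,0,0.29]
    - [0.23,-0.08,0,0.35]
    - [0.25,-0.088,0,0.41]
    - [0.257,-0.09,0,0.46]
    - [0.257,-0.09,0,0.485]
    - [0.257,-0.09,0,0.49]
    - [0.257,-0.09,0,0.49]

```text
clock: 14.55
position: [0.4659, -0.0038, 0.0926]
tool_rot: [-0.0, 1.0, -0.026, -0.0]
ft_force: [0.2, -0.5, -1.0]
opening: 0.383
```

Request:
jog_arm:
  deltas:
    - [0,0,0.04,0]
    - [0,0,0.1,0]
    - [0,0,0.16,0]
    - [0,0,0.2,0]
    - [0,0,0.23,0]
    - [0,0,0.25,0]
    - [0,0,0.25,0]
    - [0,0,0.25,0]
    - [0,0,0.25,0]

```text
clock: 15.3
position: [0.4663, -0.0039, 0.0307]
tool_rot: [0.0, 1.0, -0.026, 0.0]
ft_force: [-0.3, -0.5, -0.7]
opening: 0.385
```

```bash
python3 -c "
from h import *
plan(.4660,-.0037,.0026,-3.05)"
```

```text
15.3 pos [ 0.4663 -0.0039  0.0307] q [-0.26   0.409  1.869 -0.     0.862  1.363] F [-0.3 -0.5 -0.7] op 0.385
[[0.999, -0.053, 0.001], [-0.053, -0.999, -0.0], [0.001, 0.0, -1.0]]
yaw -3.03 delta [-0.0015 -0.0007  0.1123] twist 0.0003 rows 0.7 0.0
```

Request:
jog_arm:
  deltas:
    - [-0.001,0,0.02,0]
    - [-0.001,0,0.04,0]
    - [-0.001,0,0.06,0]
    - [-0.001,0,0.08,0]
    - [-0.001,0,0.095,0]
    - [-0.001,0,0.105,0]
    - [-0.001,0,0.11,0]
    - [-0.001,0,0.11,0]
    - [-0.001,0,0.11,0]

```text
clock: 16.05
position: [0.4655, -0.0036, 0.0026]
tool_rot: [-0.0, 1.0, -0.027, -0.0]
ft_force: [-1.6, 0.9, 0.4]
opening: 0.377
```

Seated at the same height it was picked from. Releasing.

Request:
jog_arm:
  deltas:
    - [0,0,0,0]
    - [0,0,0,0]
    - [0,0,0,0]
    - [0,0,0,0]
    - [0,0,0,0]
    - [0,0,0,0]
    - [0,0,0,0]
    - [0,0,0,0]
    - [0,0,0,0]
    - [0,0,0,0]
    - [0,0,0,0]
    - [0,0,0,0]
  grip: 1

```text
clock: 17.05
position: [0.4657, -0.0038, 0.0026]
tool_rot: [-0.0, 1.0, -0.027, -0.0]
ft_force: [0.3, -0.2, 0.2]
opening: 0.998
```

Request:
jog_arm:
  deltas:
    - [0,0,-0.04,0]
    - [0,0,-0.12,0]
    - [0,0,-0.22,0]
    - [0,0,-0.33,0]
    - [0,0,-0.44,0]
    - [0,0,-0.54,0]
    - [0,0,-0.6,0]
    - [0,0,-0.63,0]
    - [0,0,-0.63,0]
    - [0,0,-0.63,0]

```text
clock: 17.88
position: [0.4654, -0.0037, 0.1598]
tool_rot: [-0.0, 1.0, -0.027, -0.0]
ft_force: [-0.4, -0.3, -0.7]
opening: 0.999
```

Request:
jog_arm:
  deltas:
    - [-0.05,0.1,0,0]
    - [-0.1,0.2,0,0]
    - [-0.15,0.33,0,0]
    - [-0.2,0.46,0,0]
    - [-0.25,0.6,0,0]
    - [-0.3,0.72,0,0]
    - [-0.35,0.8,0,0]
    - [-0.38,0.84,0,0]
    - [-0.38,0.84,0,0]

```text
clock: 18.63
position: [0.3582, -0.2096, 0.159]
tool_rot: [-0.001, 1.0, -0.028, -0.001]
ft_force: [0.3, 0.7, -0.2]
opening: 0.998
```

```bash
python3 m.py; python3 -c "
from h import *
c=cam('top'); save(c,'a5.png',(120,135,400,300),2.8); st()
c=cam('side'); save(c,'s5.png',(200,80,400,250),4)
"
```

```text
scanner area 919 ((465.1800537109375, -6.423305511474609), (33.9836540222168, 151.3083953857422), 87.0512466430664) z [0.0692 0.0737 0.0768] mean [ 0.4644 -0.0067  0.0735]
rest area 233 ((465.8457336425781, -27.943878173828125), (11.186784744262695, 126.06441497802734), 87.01786041259766) z [0.0034 0.007  0.0573] mean [ 0.4648 -0.0279  0.0135]
boxtop area 5881 ((484.8703918457031, 161.19764709472656), (142.9403533935547, 162.48687744140625), 84.91748809814453) z [0.2295 0.2331 0.2358] mean [0.4821 0.1592 0.2328]
green ((457.5484313964844, 163.67803955078125), (140.47210693359375, 103.50606536865234), 84.98294067382812)
yel ((419.86737060546875, 168.34152221679688), (89.55195617675781, 10.23521900177002), 84.86266326904297)
blue 109 [336.6 245.6] [ 0.4588 -0.1762  0.092 ] [ 0.4588 -0.1761  0.0926]
blue 91 [380.4 245.4] [ 0.458  -0.2773  0.092 ] [ 0.458  -0.2776  0.0908]
blue 108 [354.5 273.4] [ 0.3947 -0.2159  0.092 ] [ 0.3946 -0.2162  0.0902]
topz 116 [ 0.4582 -0.1786  0.0906]
topz 115 [ 0.4579 -0.2791  0.0909]
topz 120 [ 0.3933 -0.2174  0.0908]
18.73 pos [ 0.3594 -0.208   0.1593] q [-0.809  0.113  1.864  0.     1.167  0.816] F [-0.3  0.5 -0.2] op 0.999
[[0.999, -0.054, -0.001], [-0.054, -0.999, 0.001], [-0.001, -0.001, -1.0]]
```

View pics/a5.png

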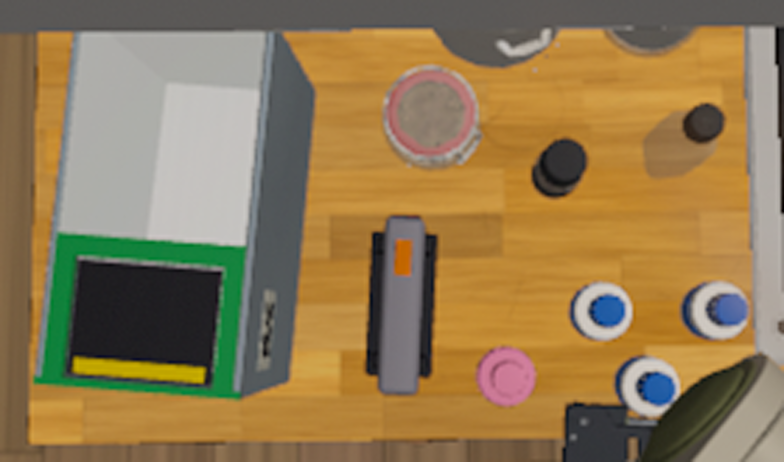

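View pics/s5.png

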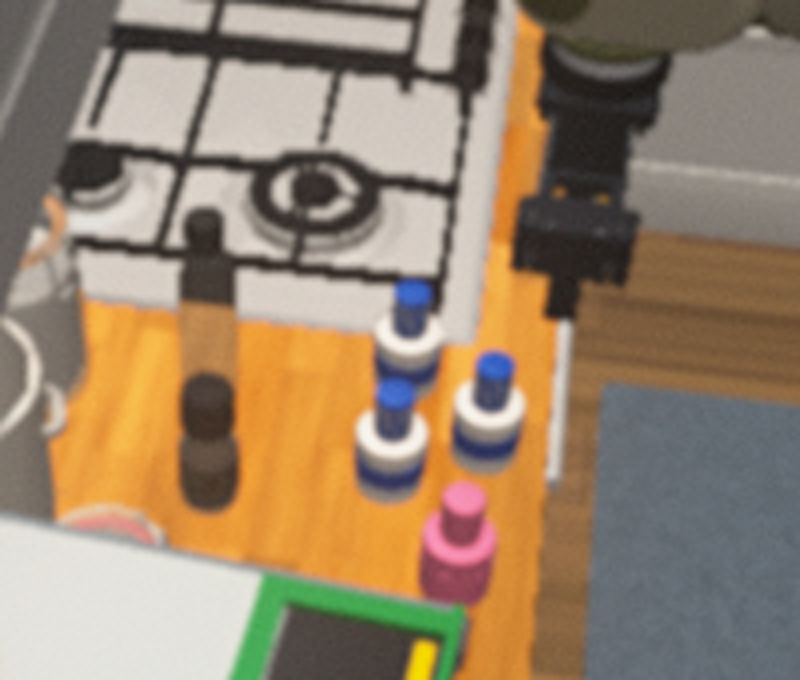

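The scanner is back on its rest at the same height and yaw, with its orange button still towards +x. Cartridge candidates by neck top in the a5 crop are blue at (607,311), (730,310) and (656,388). Pink at (506,376) is the look-alike, so the three blue-banded white ones are meant, and the enlarged side crop confirms them. Before carrying one, I'll check how high the cabinet hangs.

```bash
python3 -c "
from h import *
c=cam('top')
for v in (20,60,100,130,138): print(v,[np.round(pts(c,u,v),2).tolist() for u in (30,150,300,430)])
plan(.458,-.178,.10,-5.1)"
```

```text
20 [[0.58, 0.1, 0.77], [0.58, 0.03, 0.77], [0.58, -0.06, 0.77], [0.58, -0.14, 0.77]]
60 [[0.58, 0.13, 0.72], [0.58, 0.04, 0.72], [0.58, -0.06, 0.72], [0.58, -0.16, 0.72]]
100 [[0.58, 0.17, 0.65], [0.58, 0.07, 0.65], [0.58, -0.07, 0.65], [0.58, -0.19, 0.65]]
130 [[0.58, 0.22, 0.57], [0.58, 0.09, 0.57], [0.58, -0.07, 0.57], [0.58, -0.22, 0.57]]
138 [[0.58, 0.24, 0.55], [0.58, 0.1, 0.54], [0.58, -0.07, 0.54], [0.58, -0.23, 0.54]]
18.83 pos [ 0.3599 -0.2076  0.1597] q [-0.807  0.112  1.863  0.     1.167  0.816] F [0.5 0.3 0.1] op 1.003
[[0.999, -0.052, -0.001], [-0.052, -0.999, 0.001], [-0.001, -0.001, -1.0]]
yaw -2.99 delta [ 0.3857 -0.1385  0.2385] twist 0.0234 rows 2.8 0.3
```

Request:
jog_arm:
  deltas:
    - [0.06,-0.02,0,0.02]
    - [0.15,-0.05,0,0.023]
    - [0.25,-0.09,0.03,0.023]
    - [0.33,-0.12,0.1,0.023]
    - [0.38,-0.138,0.18,0.023]
    - [0.386,-0.139,0.23,0.023]
    - [0.386,-0.139,0.24,0.023]
    - [0.386,-0.139,0.24,0.023]
    - [0.386,-0.139,0.24,0.023]
    - [0.386,-0.139,0.24,0.023]
  grip: 0.7

```text
clock: 19.67
position: [0.4581, -0.179, 0.1011]
tool_rot: [0.0, 0.999, -0.045, 0.001]
ft_force: [0.6, -0.9, -0.5]
opening: 0.704
```

```bash
python3 -c "
from h import *
plan(.458,-.178,.021,-5.1)"
```

```text
19.67 pos [ 0.4581 -0.179   0.1011] q [-0.611  0.347  1.732 -0.     1.061  1.049] F [ 0.6 -0.9 -0.5] op 0.704
[[0.996, -0.089, 0.001], [-0.089, -0.996, -0.001], [0.001, 0.001, -1.0]]
yaw -5.12 delta [-0.0014 -0.0043  0.3204] twist -0.0002 rows 1.9 0.0
```

Request:
jog_arm:
  deltas:
    - [0,-0.002,0.04,0]
    - [0,-0.002,0.1,0]
    - [0,-0.002,0.16,0]
    - [0,-0.002,0.21,0]
    - [0,-0.002,0.26,0]
    - [0,-0.002,0.3,0]
    - [0,-0.002,0.32,0]
    - [0,-0.002,0.32,0]
    - [0,-0.002,0.32,0]
    - [0,-0.002,0.32,0]

```text
clock: 20.5
position: [0.4583, -0.1786, 0.0207]
tool_rot: [0.0, 0.999, -0.045, 0.001]
ft_force: [-1.0, 0.4, -0.6]
opening: 0.698
```

Request:
jog_arm:
  deltas:
    - [0,0,0,0]
    - [0,0,0,0]
    - [0,0,0,0]
    - [0,0,0,0]
    - [0,0,0,0]
    - [0,0,0,0]
    - [0,0,0,0]
    - [0,0,0,0]
    - [0,0,0,0]
    - [0,0,0,0]
  grip: 0

```text
clock: 21.33
position: [0.4579, -0.1783, 0.0201]
tool_rot: [-0.0, 0.999, -0.045, -0.0]
ft_force: [0.4, 1.2, 0.7]
opening: 0.311
```

Request:
jog_arm:
  deltas:
    - [0,0,-0.02,0]
    - [0,0,-0.08,0]
    - [0,0,-0.18,0]
    - [0,0,-0.3,0]
    - [0,0,-0.43,0]
    - [0,0,-0.56,0]
    - [0,0,-0.69,0]
    - [0,0,-0.81,0]
    - [0,0,-0.91,0]
    - [0,0,-0.98,0]
    - [0,0,-1.0,0]
    - [0,0,-1.0,0]

```text
clock: 22.33
position: [0.4581, -0.1785, 0.2709]
tool_rot: [0.001, 0.999, -0.045, 0.001]
ft_force: [0.3, 0.3, -2.5]
opening: 0.305
```

```bash
python3 -c "
from h import *
plan(.4445,.1647,.275,-5.1)"
```

```text
22.33 pos [ 0.4581 -0.1785  0.2709] q [-0.61   0.195  1.469 -0.     1.476  1.05 ] F [ 0.3  0.3 -2.5] op 0.305
[[0.996, -0.089, 0.001], [-0.089, -0.996, -0.001], [0.001, 0.001, -1.0]]
yaw -5.12 delta [-0.1765 -1.3625 -0.0181] twist -0.0002 rows 8.2 0.0
```

Request:
jog_arm:
  deltas:
    - [0,-0.02,-0.02,0]
    - [-0.02,-0.08,-0.05,0]
    - [-0.03,-0.17,-0.06,0]
    - [-0.05,-0.27,-0.06,0]
    - [-0.07,-0.37,-0.06,0]
    - [-0.09,-0.47,-0.06,0]
    - [-0.11,-0.57,-0.06,0]
    - [-0.13,-0.67,-0.06,0]
    - [-0.14,-0.77,-0.06,0]
    - [-0.155,-0.86,-0.06,0]
    - [-0.165,-0.94,-0.06,0]
    - [-0.175,-1.0,-0.06,0]

```text
clock: 23.33
position: [0.4354, 0.077, 0.2848]
tool_rot: [-0.0, 0.999, -0.044, -0.001]
ft_force: [-0.4, -0.4, -2.3]
opening: 0.308
```

Request:
jog_arm:
  deltas:
    - [0,-0.08,0,0]
    - [0,-0.15,0,0]
    - [0,-0.22,0,0]
    - [0,-0.28,0,0]
    - [0,-0.33,0,0]
    - [0,-0.355,0,0]
    - [0,-0.362,0,0]
    - [0,-0.362,0,0]
    - [0,-0.362,0,0]

```text
clock: 24.08
position: [0.4444, 0.1644, 0.2851]
tool_rot: [0.0, 0.999, -0.045, -0.0]
ft_force: [-0.4, -0.2, -2.2]
opening: 0.31
```

```bash
python3 -c "
from h import *
plan(.4445,.1647,.145,-5.1)
for n in('top','side'):
  c=cam(n); save(c,n+'6.png',(80,100,400,300),2.4)"
```

```text
24.08 pos [0.4444 0.1644 0.2851] q [ 0.106  0.15   1.487 -0.     1.506  1.767] F [-0.4 -0.2 -2.2] op 0.31
[[0.996, -0.089, -0.0], [-0.089, -0.996, -0.0], [-0.0, 0.0, -1.0]]
yaw -5.13 delta [ 3.000e-04 -1.400e-03  5.602e-01] twist -0.0003 rows 3.4 0.0
```

View pics/side6.png

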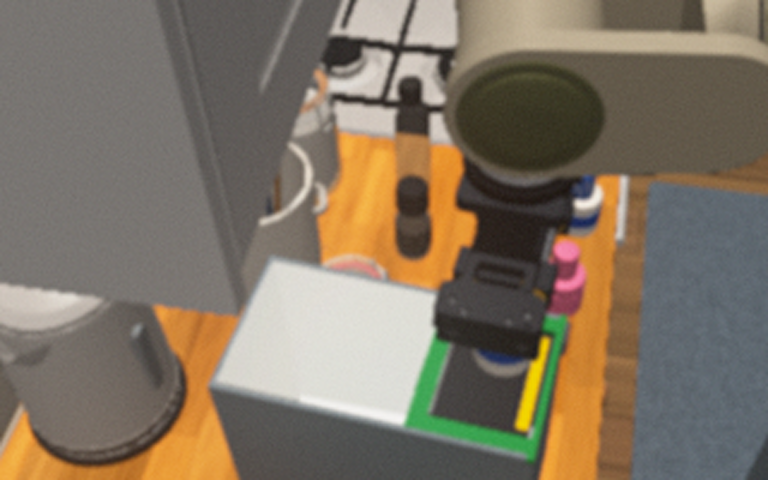

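View pics/top6.png

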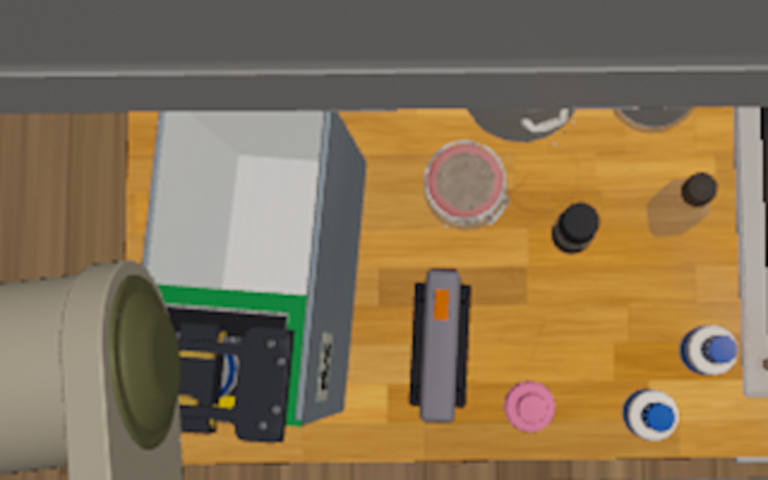

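The cartridge is over the port; its foot shows at (500,365) in the side crop, inside the green frame. Pressing it down.

Request:
jog_arm:
  deltas:
    - [0,0,0.03,0]
    - [0,0,0.08,0]
    - [0,0,0.13,0]
    - [0,0,0.18,0]
    - [0,0,0.23,0]
    - [0,0,0.28,0]
    - [0,0,0.33,0]
    - [0,0,0.38,0]
    - [0,0,0.43,0]
    - [0,0,0.48,0]
    - [0,0,0.52,0]
    - [0,0,0.54,0]

```text
clock: 25.18
position: [0.4437, 0.1644, 0.1485]
tool_rot: [0.0, 0.999, -0.045, -0.001]
ft_force: [-2.3, 1.2, -1.3]
opening: 0.308
```

```bash
python3 -c "
from h import *
plan(.4445,.1647,.145,-5.1)
for n in('side',):
  c=cam(n); save(c,n+'7.png',(80,100,400,300),2.4)"
```

```text
25.18 pos [0.4437 0.1644 0.1485] q [0.106 0.252 1.724 0.    1.169 1.767] F [-2.3  1.2 -1.3] op 0.308
[[0.996, -0.09, -0.003], [-0.09, -0.996, -0.0], [-0.003, 0.001, -1.0]]
yaw -5.14 delta [ 0.0031 -0.0015  0.0141] twist -0.0004 rows 0.1 0.0
```

View pics/side7.png

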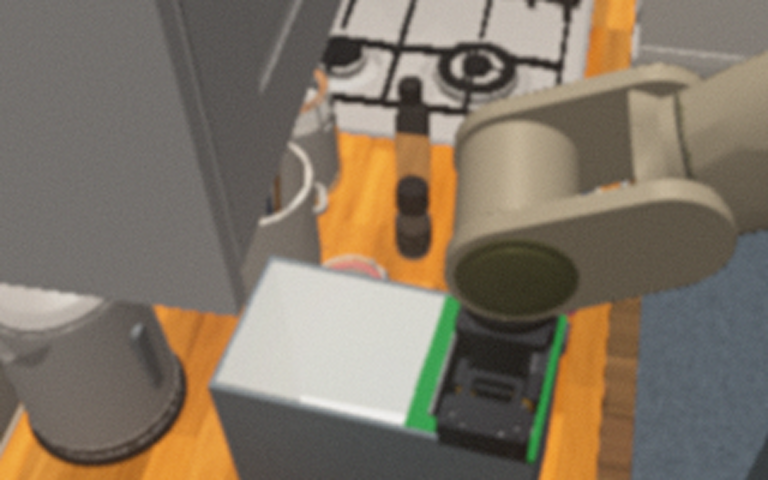

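Inside, with only light forces. Releasing to a partial opening, then withdrawing.

Request:
jog_arm:
  deltas:
    - [0,0,0,0]
    - [0,0,0,0]
    - [0,0,0,0]
    - [0,0,0,0]
    - [0,0,0,0]
    - [0,0,0,0]
    - [0,0,0,0]
  grip: 0.52

```text
clock: 25.82
position: [0.4449, 0.1647, 0.1505]
tool_rot: [-0.0, 0.999, -0.045, 0.0]
ft_force: [-0.9, 1.1, 2.5]
opening: 0.516
```

Request:
jog_arm:
  deltas:
    - [0,0,-0.03,0]
    - [0,0,-0.09,0]
    - [0,0,-0.17,0]
    - [0,0,-0.26,0]
    - [0,0,-0.35,0]
    - [0,0,-0.43,0]
    - [0,0.05,-0.5,0]
    - [0,0.15,-0.53,0]
    - [0,0.3,-0.53,0]
    - [0,0.45,-0.53,0]
    - [0,0.6,-0.53,0]
    - [0,0.7,-0.53,0]

```text
clock: 26.82
position: [0.4287, -0.0122, 0.2832]
tool_rot: [0.0, 0.999, -0.045, 0.0]
ft_force: [-0.8, 0.7, -0.1]
opening: 0.523
```

```bash
python3 m.py | grep -v green; python3 -c "
from h import *
st()
for n in('top','side'):
  c=cam(n); save(c,n+'8.png',(80,100,400,300),2.4)"
```

```text
scanner area 309 ((513.1922607421875, -8.558231353759766), (33.378963470458984, 55.04301452636719), 89.35294342041016) z [0.0689 0.074  0.0772] mean [ 0.5141 -0.0097  0.0737]
rest area 82 ((505.9482727050781, -30.429243087768555), (11.318958282470703, 45.822959899902344), 89.3829574584961) z [0.0039 0.0074 0.0579] mean [ 0.5065 -0.0304  0.0149]
boxtop area 4595 ((484.91619873046875, 160.89198303222656), (142.236572265625, 162.767578125), 84.90864562988281) z [0.2297 0.2331 0.2358] mean [0.491  0.1721 0.2329]
yel ((420.97210693359375, 180.77931213378906), (64.57131958007812, 10.121338844299316), 84.97681427001953)
blue 90 [380.4 245.5] [ 0.4579 -0.2773  0.092 ] [ 0.4579 -0.2775  0.0913]
blue 109 [354.5 273.5] [ 0.3946 -0.2157  0.092 ] [ 0.3946 -0.216   0.0905]
topz 119 [ 0.4576 -0.2788  0.0908]
topz 124 [ 0.3932 -0.2173  0.0907]
26.87 pos [ 0.4287 -0.0147  0.283 ] q [-0.307  0.045  1.608 -0.002  1.488  1.356] F [-0.7 -0.2 -0.6] op 0.519
[[0.996, -0.093, 0.0], [-0.093, -0.996, -0.002], [0.0, 0.002, -1.0]]
```

View pics/side8.png

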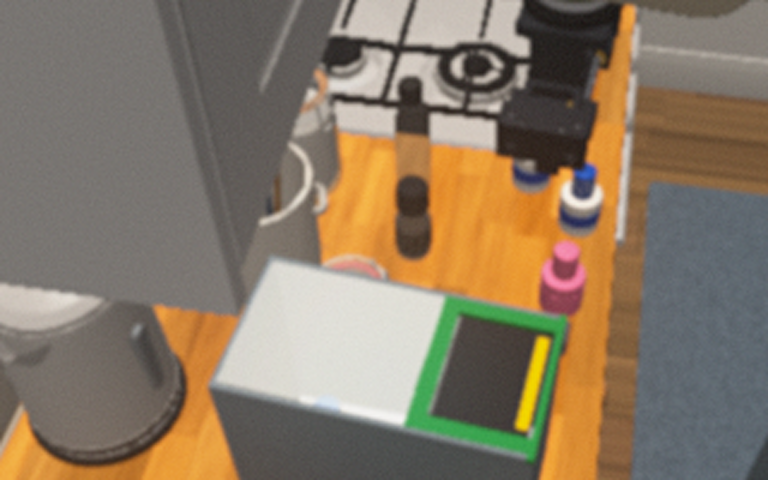

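View pics/top8.png

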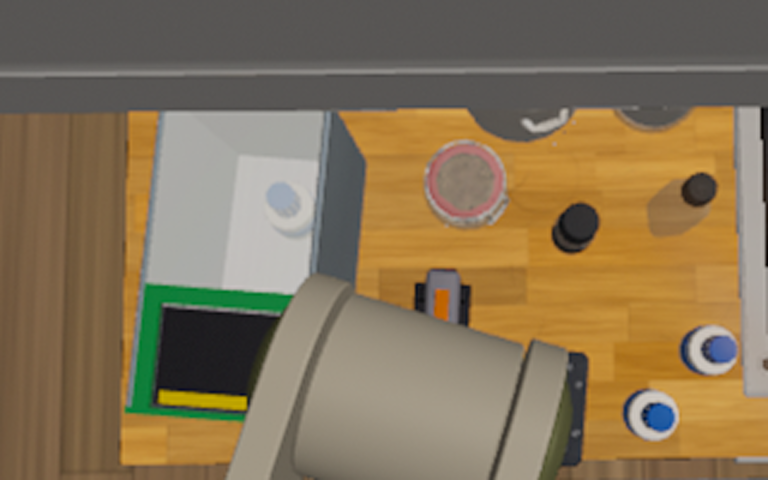

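The first cartridge is inside, seen through the pane at (287,205), and the flap is shut. Next is the one at (0.394, -0.217).

```bash
python3 -c "
from h import *
plan(.394,-.217,.10,-5.1)"
```

```text
26.97 pos [ 0.4291 -0.0108  0.283 ] q [-0.299  0.046  1.607 -0.     1.488  1.364] F [ 0.  -1.1 -0.5] op 0.519
[[0.996, -0.092, 0.001], [-0.092, -0.996, -0.0], [0.001, 0.0, -1.0]]
yaw -5.29 delta [-0.0641  0.8342  0.7321] twist -0.0022 rows 6.7 0.0
```

Request:
jog_arm:
  deltas:
    - [0,0.06,0.0,0]
    - [-0.01,0.17,0.05,0]
    - [-0.02,0.3,0.15,0]
    - [-0.03,0.44,0.27,0]
    - [-0.045,0.57,0.4,0]
    - [-0.055,0.69,0.52,0]
    - [-0.06,0.78,0.62,0]
    - [-0.064,0.825,0.69,0]
    - [-0.064,0.834,0.73,-0.002]
    - [-0.064,0.834,0.73,-0.002]
    - [-0.064,0.834,0.73,-0.002]
    - [-0.064,0.834,0.73,-0.002]
  grip: 0.7

```text
clock: 27.97
position: [0.3955, -0.2153, 0.1011]
tool_rot: [0.0, 0.999, -0.042, 0.001]
ft_force: [0.2, -0.3, 0.2]
opening: 0.698
```

```bash
python3 -c "
from h import *
plan(.394,-.217,.0205,-5.1)
c=cam('side'); save(c,'side9.png',(200,80,400,250),4)"
```

```text
27.97 pos [ 0.3955 -0.2153  0.1011] q [-0.76   0.263  1.85   0.     1.027  0.896] F [ 0.2 -0.3  0.2] op 0.698
[[0.996, -0.085, 0.001], [-0.085, -0.996, -0.001], [0.001, 0.001, -1.0]]
yaw -4.86 delta [-0.0057  0.0069  0.3225] twist 0.0027 rows 1.9 0.0
```

View pics/side9.png

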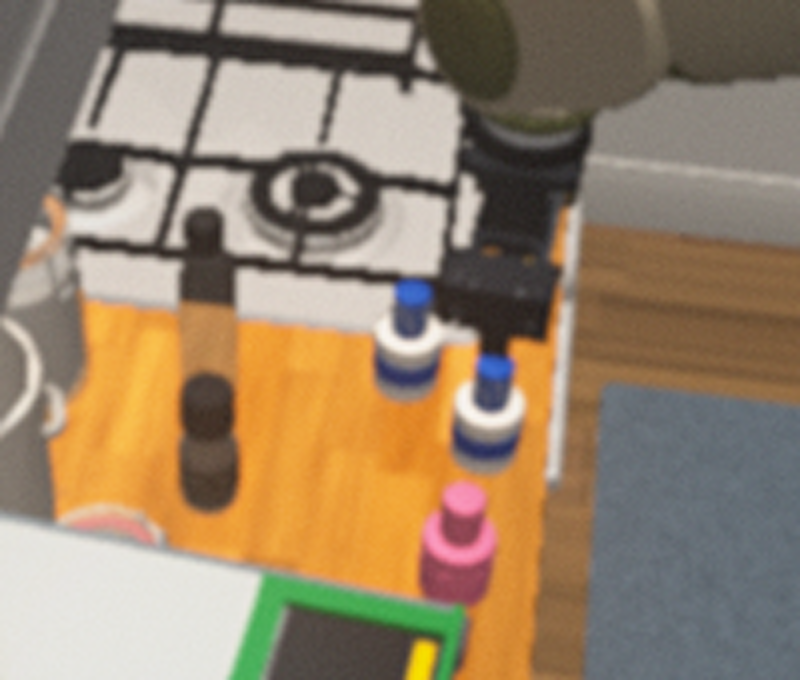

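Request:
jog_arm:
  deltas:
    - [-0.005,0.006,0.04,0.002]
    - [-0.005,0.006,0.1,0.002]
    - [-0.005,0.006,0.16,0.002]
    - [-0.005,0.006,0.21,0.002]
    - [-0.005,0.006,0.26,0.002]
    - [-0.005,0.006,0.3,0.002]
    - [-0.005,0.006,0.32,0.002]
    - [-0.005,0.006,0.32,0.002]
    - [-0.005,0.006,0.32,0.002]
    - [-0.005,0.006,0.32,0.002]

```text
clock: 28.85
position: [0.3937, -0.2174, 0.021]
tool_rot: [0.001, 0.999, -0.044, 0.001]
ft_force: [-0.4, 0.0, 0.5]
opening: 0.705
```

Request:
jog_arm:
  deltas:
    - [0,0,0,0]
    - [0,0,0,0]
    - [0,0,0,0]
    - [0,0,0,0]
    - [0,0,0,0]
    - [0,0,0,0]
    - [0,0,0,0]
    - [0,0,0,0]
    - [0,0,0,0]
    - [0,0,0,0]
  grip: 0

```text
clock: 29.68
position: [0.3932, -0.2172, 0.0201]
tool_rot: [-0.0, 0.999, -0.045, -0.0]
ft_force: [0.3, 0.9, 0.2]
opening: 0.308
```

Request:
jog_arm:
  deltas:
    - [0,0,-0.02,0]
    - [0,0,-0.08,0]
    - [0,0,-0.18,0]
    - [0,0,-0.3,0]
    - [0,0,-0.43,0]
    - [0,0,-0.56,0]
    - [0,0,-0.69,0]
    - [0,0,-0.81,0]
    - [0,0,-0.91,0]
    - [0,0,-0.98,0]
    - [0,0,-1.0,0]
    - [0,0,-1.0,0]

```text
clock: 30.68
position: [0.3934, -0.2174, 0.2709]
tool_rot: [0.001, 0.999, -0.045, 0.001]
ft_force: [-0.4, 0.6, -1.3]
opening: 0.305
```

```bash
python3 -c "
from h import *
plan(.4445,.1647,.285,-5.1)"
```

```text
30.68 pos [ 0.3934 -0.2174  0.2709] q [-0.767  0.097  1.582 -0.     1.46   0.893] F [-0.4  0.6 -1.3] op 0.305
[[0.996, -0.089, 0.001], [-0.089, -0.996, -0.001], [0.001, 0.001, -1.0]]
yaw -5.12 delta [ 0.0675 -1.5405 -0.0582] twist -0.0002 rows 9.3 0.0
```

Request:
jog_arm:
  deltas:
    - [0,-0.02,-0.02,0]
    - [0.01,-0.08,-0.05,0]
    - [0.01,-0.17,-0.06,0]
    - [0.02,-0.27,-0.06,0]
    - [0.025,-0.37,-0.06,0]
    - [0.03,-0.47,-0.06,0]
    - [0.035,-0.57,-0.06,0]
    - [0.04,-0.67,-0.06,0]
    - [0.05,-0.77,-0.06,0]
    - [0.06,-0.86,-0.06,0]
    - [0.065,-0.94,-0.06,0]
    - [0.0675,-1.0,-0.06,0]

```text
clock: 31.68
position: [0.4317, 0.0322, 0.2839]
tool_rot: [-0.0, 0.999, -0.044, -0.001]
ft_force: [0.6, -0.8, -1.7]
opening: 0.31
```

Request:
jog_arm:
  deltas:
    - [0,-0.08,0,0]
    - [0,-0.17,0,0]
    - [0,-0.27,0,0]
    - [0,-0.37,0,0]
    - [0,-0.45,0,0]
    - [0,-0.51,0,0]
    - [0,-0.535,0,0]
    - [0,-0.54,0,0]
    - [0,-0.54,0,0]
    - [0,-0.54,0,0]

```text
clock: 32.52
position: [0.4442, 0.1641, 0.2848]
tool_rot: [0.0, 0.999, -0.045, -0.0]
ft_force: [-0.3, -0.8, -1.4]
opening: 0.311
```

```bash
python3 -c "
from h import *
plan(.4445,.1647,.15,-5.1)
c=cam('side'); save(c,'side10.png',(80,100,400,300),2.4)"
```

```text
32.52 pos [0.4442 0.1641 0.2848] q [ 0.106  0.149  1.488 -0.     1.505  1.767] F [-0.3 -0.8 -1.4] op 0.311
[[0.996, -0.09, -0.001], [-0.09, -0.996, -0.0], [-0.001, 0.0, -1.0]]
yaw -5.15 delta [ 0.0013 -0.0028  0.5393] twist -0.0006 rows 3.2 0.0
```

View pics/side10.png

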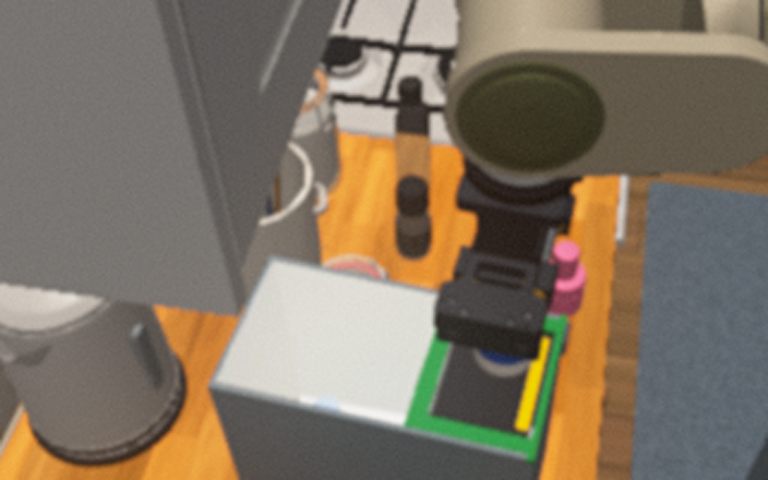

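The pose and view match the first insertion. Pressing down, releasing and withdrawing.

Request:
jog_arm:
  deltas:
    - [0,0,0.03,0]
    - [0,0,0.08,0]
    - [0,0,0.13,0]
    - [0,0,0.18,0]
    - [0,0,0.23,0]
    - [0,0,0.28,0]
    - [0,0,0.33,0]
    - [0,0,0.38,0]
    - [0,0,0.43,0]
    - [0,0,0.48,0]
    - [0,0,0.52,0]
    - [0,0,0.54,0]

```text
clock: 33.57
position: [0.4431, 0.1642, 0.1484]
tool_rot: [0.0, 0.999, -0.045, -0.002]
ft_force: [-2.2, 0.6, -0.4]
opening: 0.311
```

Request:
jog_arm:
  deltas:
    - [0,0,0,0]
    - [0,0,0,0]
    - [0,0,0,0]
    - [0,0,0,0]
    - [0,0,0,0]
    - [0,0,0,0]
    - [0,0,0,0]
  grip: 0.52

```text
clock: 34.15
position: [0.4445, 0.1648, 0.1505]
tool_rot: [-0.0, 0.999, -0.045, 0.0]
ft_force: [-1.1, -0.7, 2.7]
opening: 0.519
```

Request:
jog_arm:
  deltas:
    - [0,0,-0.03,0]
    - [0,0,-0.09,0]
    - [0,0,-0.17,0]
    - [0,0,-0.26,0]
    - [0,0,-0.35,0]
    - [0,0,-0.43,0]
    - [0,0.05,-0.5,0]
    - [0,0.15,-0.53,0]
    - [0,0.3,-0.53,0]
    - [0,0.45,-0.53,0]
    - [0,0.6,-0.53,0]
    - [0,0.7,-0.53,0]

```text
clock: 35.15
position: [0.4283, -0.0121, 0.2832]
tool_rot: [0.0, 0.999, -0.045, 0.0]
ft_force: [0.3, -0.2, -0.4]
opening: 0.521
```

```bash
python3 m.py | grep -v green; python3 -c "
from h import *
st()
for n in('top','side'):
  c=cam(n); save(c,n+'11.png',(80,100,400,300),2.4)
plan(.4576,-.2788,.1,-5.1)"
```

```text
scanner area 313 ((513.1492919921875, -8.562810897827148), (33.2920036315918, 55.010597229003906), 89.3329086303711) z [0.0694 0.0737 0.0765] mean [ 0.5138 -0.0097  0.0735]
rest area 84 ((505.8870849609375, -30.82834815979004), (11.108551025390625, 45.65630340576172), 87.67009735107422) z [0.0039 0.007  0.0587] mean [ 0.5061 -0.0303  0.0152]
boxtop area 4605 ((485.02490234375, 161.010009765625), (142.05850219726562, 163.16514587402344), 84.43245697021484) z [0.2296 0.2331 0.2359] mean [0.491  0.172  0.2329]
yel ((420.97210693359375, 180.77931213378906), (64.57131958007812, 10.121338844299316), 84.97681427001953)
blue 89 [380.3 245.5] [ 0.4578 -0.2772  0.092 ] [ 0.4578 -0.2776  0.0903]
topz 118 [ 0.4576 -0.2789  0.0912]
35.2 pos [ 0.4284 -0.0146  0.283 ] q [-0.308  0.044  1.609 -0.002  1.488  1.356] F [ 0.1 -1.4 -0.8] op 0.52
[[0.996, -0.093, 0.0], [-0.093, -0.996, -0.002], [0.001, 0.002, -1.0]]
35.3 pos [ 0.4288 -0.0107  0.283 ] q [-0.3    0.045  1.608  0.     1.488  1.364] F [ 0.3  0.1 -0.3] op 0.517
[[0.996, -0.092, 0.001], [-0.092, -0.996, -0.0], [0.001, 0.0, -1.0]]
yaw -5.29 delta [0.2134 1.057  0.7323] twist -0.0021 rows 7.8 0.0
```

View pics/side11.png

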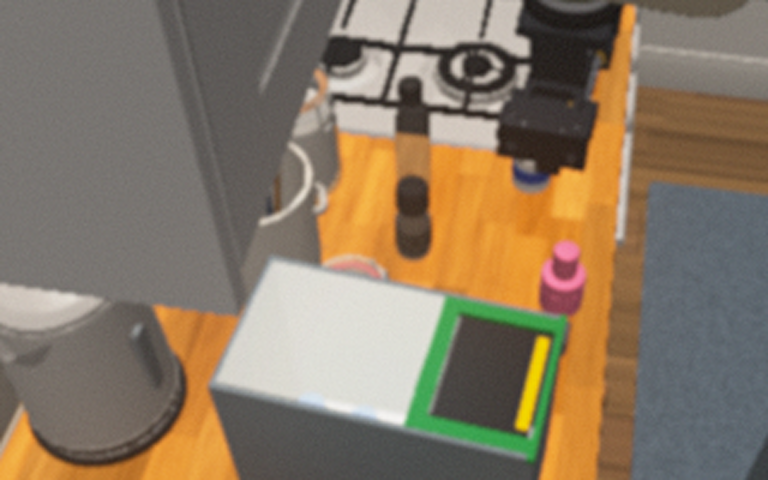

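View pics/top11.png

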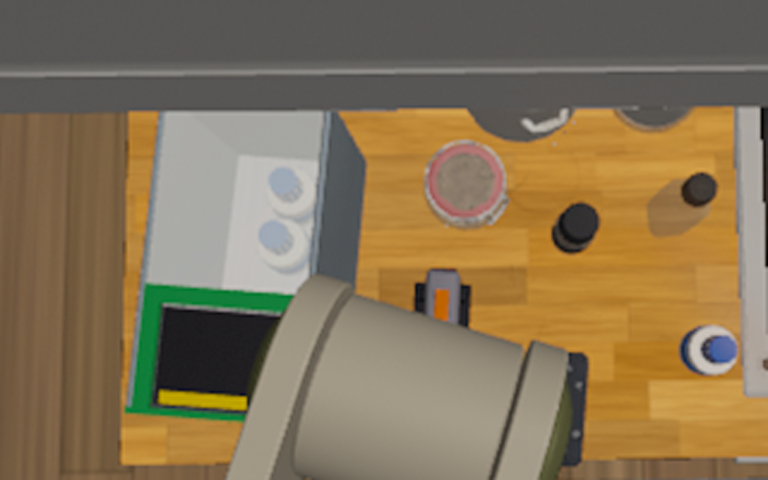

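Two are inside and the flap is shut. The last one is at (0.458, -0.279), next to the hob, so I'll check the hob's height there.

```bash
python3 -c "
from h import *
c=cam('top')
for y in (-.31,-.32,-.33,-.34,-.36,-.38):
  r=[]
  for x in (.43,.46,.49):
    u,v=proj(c,np.array([x,y,.02])); r.append(np.round(pts(c,u,v),3).tolist())
  print(r)"
```

```text
[[0.43, -0.316, -0.001], [0.459, -0.29, 0.093], [0.491, -0.316, -0.002]]
[[0.43, -0.325, 0.001], [0.46, -0.326, 0.0], [0.491, -0.324, 0.004]]
[[0.43, -0.335, 0.002], [0.46, -0.335, 0.004], [0.491, -0.335, 0.004]]
[[0.43, -0.345, 0.005], [0.46, -0.345, 0.002], [0.491, -0.345, 0.003]]
[[0.43, -0.365, 0.004], [0.46, -0.365, 0.005], [0.491, -0.365, 0.005]]
[[0.43, -0.386, 0.003], [0.46, -0.386, 0.003], [0.491, -0.386, 0.002]]
```

Request:
jog_arm:
  deltas:
    - [0.01,0.06,0.0,0]
    - [0.03,0.17,0.05,0]
    - [0.06,0.3,0.12,0]
    - [0.09,0.44,0.2,0]
    - [0.12,0.58,0.3,0]
    - [0.15,0.72,0.4,0]
    - [0.17,0.84,0.5,0]
    - [0.19,0.92,0.58,0]
    - [0.2,0.98,0.65,-0.002]
    - [0.21,1.0,0.7,-0.002]
    - [0.213,1.0,0.73,-0.002]
    - [0.213,1.0,0.73,-0.002]
  grip: 0.6

```text
clock: 36.35
position: [0.4597, -0.2617, 0.099]
tool_rot: [-0.001, 0.999, -0.042, -0.001]
ft_force: [0.1, 0.5, -0.6]
opening: 0.601
```

```bash
python3 -c "
from h import *
plan(.4577,-.2789,.1,-5.1)"
```

```text
36.35 pos [ 0.4597 -0.2617  0.099 ] q [-0.739  0.425  1.621  0.     1.097  0.916] F [ 0.1  0.5 -0.6] op 0.601
[[0.996, -0.085, -0.002], [-0.085, -0.996, 0.002], [-0.002, -0.002, -1.0]]
yaw -4.87 delta [-0.002   0.0693 -0.0039] twist 0.0026 rows 0.4 0.0
```

Request:
jog_arm:
  deltas:
    - [-0.002,0.03,0,0.002]
    - [-0.002,0.06,0,0.002]
    - [-0.002,0.063,0,0.002]
    - [-0.002,0.063,0,0.002]
    - [-0.002,0.063,0,0.002]
    - [-0.002,0.063,0,0.002]

```text
clock: 36.85
position: [0.4577, -0.2789, 0.1004]
tool_rot: [0.0, 0.999, -0.045, 0.0]
ft_force: [-0.2, -0.1, 0.7]
opening: 0.601
```

```bash
python3 -c "
from h import *
plan(.4577,-.2789,.0205,-5.1)
c=cam('side'); save(c,'side12.png',(200,80,400,250),4)"
```

```text
36.85 pos [ 0.4577 -0.2789  0.1004] q [-0.766  0.436  1.6    0.     1.105  0.894] F [-0.2 -0.1  0.7] op 0.601
[[0.996, -0.089, 0.0], [-0.089, -0.996, -0.0], [0.0, 0.0, -1.0]]
yaw -5.11 delta [-0.000e+00  1.000e-04  3.197e-01] twist -0.0001 rows 1.9 0.0
```

View pics/side12.png

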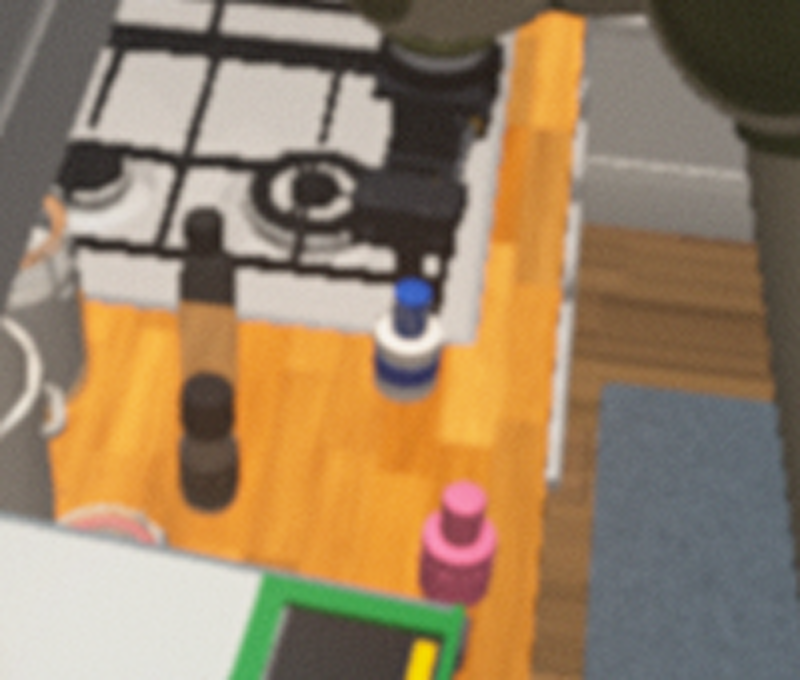

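The gripper is above the cartridge at (410,295), which hasn't moved.

Request:
jog_arm:
  deltas:
    - [0,0,0.04,0]
    - [0,0,0.1,0]
    - [0,0,0.16,0]
    - [0,0,0.21,0]
    - [0,0,0.26,0]
    - [0,0,0.3,0]
    - [0,0,0.32,0]
    - [0,0,0.32,0]
    - [0,0,0.32,0]
    - [0,0,0.32,0]

```text
clock: 37.73
position: [0.458, -0.2793, 0.0207]
tool_rot: [0.0, 0.999, -0.045, 0.0]
ft_force: [-0.3, -0.9, 0.0]
opening: 0.604
```

Request:
jog_arm:
  deltas:
    - [0,0,0,0]
    - [0,0,0,0]
    - [0,0,0,0]
    - [0,0,0,0]
    - [0,0,0,0]
    - [0,0,0,0]
    - [0,0,0,0]
    - [0,0,0,0]
    - [0,0,0,0]
    - [0,0,0,0]
  grip: 0

```text
clock: 38.57
position: [0.4577, -0.279, 0.0202]
tool_rot: [0.0, 0.999, -0.045, 0.0]
ft_force: [-0.1, 1.3, 2.7]
opening: 0.306
```

Request:
jog_arm:
  deltas:
    - [0,0,-0.02,0]
    - [0,0,-0.08,0]
    - [0,0,-0.18,0]
    - [0,0,-0.3,0]
    - [0,0,-0.43,0]
    - [0,0,-0.56,0]
    - [0,0,-0.69,0]
    - [0,0,-0.81,0]
    - [0,0,-0.91,0]
    - [0,0,-0.98,0]
    - [0,0,-1.0,0]
    - [0,0,-1.0,0]

```text
clock: 39.57
position: [0.4578, -0.2792, 0.2709]
tool_rot: [0.001, 0.999, -0.045, 0.001]
ft_force: [0.3, -0.7, -2.2]
opening: 0.303
```

```bash
python3 -c "
from h import *
plan(.4452,.1725,.285,-5.1)"
```

```text
39.57 pos [ 0.4578 -0.2792  0.2709] q [-0.766  0.298  1.338 -0.     1.504  0.894] F [ 0.3 -0.7 -2.2] op 0.303
[[0.996, -0.089, 0.001], [-0.089, -0.996, -0.001], [0.001, 0.001, -1.0]]
yaw -5.12 delta [-0.2112 -1.795  -0.0588] twist -0.0002 rows 10.8 0.0
```

Request:
jog_arm:
  deltas:
    - [0,-0.02,-0.02,0]
    - [-0.02,-0.08,-0.05,0]
    - [-0.03,-0.17,-0.06,0]
    - [-0.05,-0.27,-0.06,0]
    - [-0.06,-0.37,-0.06,0]
    - [-0.07,-0.47,-0.06,0]
    - [-0.08,-0.57,-0.06,0]
    - [-0.09,-0.67,-0.06,0]
    - [-0.1,-0.77,-0.06,0]
    - [-0.11,-0.87,-0.06,0]
    - [-0.115,-0.95,-0.06,0]
    - [-0.12,-1.0,-0.06,0]

```text
clock: 40.57
position: [0.4493, -0.0251, 0.2841]
tool_rot: [-0.001, 0.999, -0.044, -0.001]
ft_force: [0.3, -0.4, -1.5]
opening: 0.314
```

Request:
jog_arm:
  deltas:
    - [-0.01,-0.09,0,0]
    - [-0.02,-0.19,0,0]
    - [-0.03,-0.3,0,0]
    - [-0.05,-0.42,0,0]
    - [-0.06,-0.54,0,0]
    - [-0.07,-0.64,0,0]
    - [-0.08,-0.72,0,0]
    - [-0.09,-0.77,0,0]
    - [-0.091,-0.79,0,0]
    - [-0.091,-0.795,0,0]
    - [-0.091,-0.795,0,0]
    - [-0.091,-0.795,0,0]

```text
clock: 41.57
position: [0.4451, 0.172, 0.2848]
tool_rot: [0.0, 0.999, -0.045, -0.0]
ft_force: [-0.3, -0.9, -1.1]
opening: 0.311
```

```bash
python3 -c "
from h import *
plan(.4452,.1725,.15,-5.1)
c=cam('side'); save(c,'side13.png',(80,100,400,300),2.4)"
```

```text
41.57 pos [0.4451 0.172  0.2848] q [ 0.123  0.158  1.478 -0.     1.507  1.784] F [-0.3 -0.9 -1.1] op 0.311
[[0.996, -0.09, -0.001], [-0.09, -0.996, -0.0], [-0.001, 0.0, -1.0]]
yaw -5.16 delta [ 5.000e-04 -2.200e-03  5.392e-01] twist -0.0006 rows 3.2 0.0
```

View pics/side13.png

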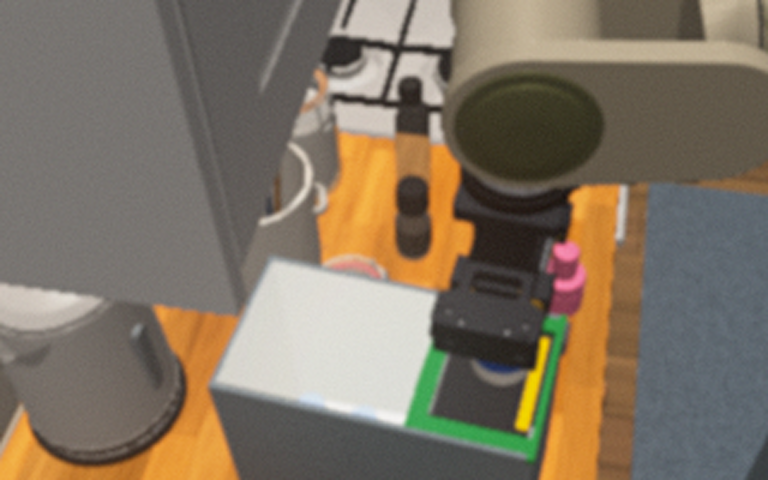

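The foot is inside the port frame at (500,372). Pressing down.

Request:
jog_arm:
  deltas:
    - [0,0,0.03,0]
    - [0,0,0.08,0]
    - [0,0,0.13,0]
    - [0,0,0.18,0]
    - [0,0,0.23,0]
    - [0,0,0.28,0]
    - [0,0,0.33,0]
    - [0,0,0.38,0]
    - [0,0,0.43,0]
    - [0,0,0.48,0]
    - [0,0,0.52,0]
    - [0,0,0.54,0]

```text
clock: 42.62
position: [0.4442, 0.1723, 0.1485]
tool_rot: [0.0, 0.999, -0.045, -0.001]
ft_force: [-2.2, -0.5, -0.9]
opening: 0.308
```

Request:
jog_arm:
  deltas:
    - [0,0,0,0]
    - [0,0,0,0]
    - [0,0,0,0]
    - [0,0,0,0]
    - [0,0,0,0]
    - [0,0,0,0]
    - [0,0,0,0]
  grip: 0.5

```text
clock: 43.2
position: [0.4453, 0.1727, 0.1505]
tool_rot: [-0.0, 0.999, -0.045, 0.0]
ft_force: [-0.5, -0.0, 3.5]
opening: 0.499
```

Request:
jog_arm:
  deltas:
    - [0,0,-0.03,0]
    - [0,0,-0.09,0]
    - [0,0,-0.17,0]
    - [0,0,-0.26,0]
    - [0,0,-0.35,0]
    - [0,0,-0.43,0]
    - [0,0.05,-0.5,0]
    - [0,0.15,-0.53,0]
    - [0,0.3,-0.53,0]
    - [0,0.45,-0.53,0]
    - [0,0.6,-0.53,0]
    - [0,0.7,-0.53,0]

```text
clock: 44.2
position: [0.4291, -0.0042, 0.2832]
tool_rot: [0.0, 0.999, -0.045, 0.0]
ft_force: [1.3, 0.5, 0.2]
opening: 0.502
```

Request:
jog_arm:
  deltas:
    - [0,0.07,0,0]
    - [-0.02,0.18,0,0]
    - [-0.05,0.3,0,0]
    - [-0.08,0.42,0,0]
    - [-0.12,0.54,0,0]
    - [-0.15,0.66,0,0]
    - [-0.18,0.76,0,0]
    - [-0.2,0.83,0,0]
    - [-0.2,0.85,0,0]
    - [-0.2,0.85,0,0]

```text
clock: 45.03
position: [0.3607, -0.2096, 0.2828]
tool_rot: [0.0, 0.999, -0.046, 0.0]
ft_force: [0.0, 1.1, 0.1]
opening: 0.498
```

```bash
python3 m.py | grep -v green; python3 -c "
from h import *
st()
for n in('top','side'):
  c=cam(n); save(c,n+'14.png',(80,100,400,300),2.4)"
```

```text
scanner area 921 ((465.2293701171875, -6.535943984985352), (34.303070068359375, 151.3502960205078), 87.16230010986328) z [0.0692 0.0737 0.0768] mean [ 0.4642 -0.0067  0.0734]
rest area 237 ((465.7414855957031, -29.030866622924805), (13.374262809753418, 126.20478820800781), 86.48837280273438) z [0.0032 0.007  0.0574] mean [ 0.4654 -0.0281  0.013 ]
boxtop area 5875 ((485.00531005859375, 160.8881072998047), (142.98513793945312, 162.52134704589844), 85.03630828857422) z [0.2295 0.233  0.2358] mean [0.4822 0.1593 0.2328]
yel ((419.86737060546875, 168.34152221679688), (89.55195617675781, 10.23521900177002), 84.86266326904297)
45.08 pos [ 0.3609 -0.2087  0.2828] q [-0.807  0.017  1.637  0.     1.487  0.854] F [-0.9  0.2  0.3] op 0.498
[[0.996, -0.09, 0.0], [-0.09, -0.996, 0.0], [0.0, -0.0, -1.0]]
```

View pics/side14.png

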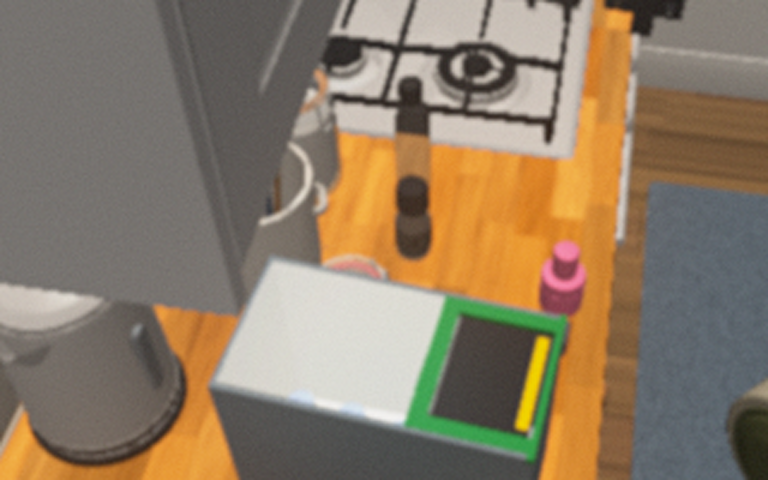

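View pics/top14.png

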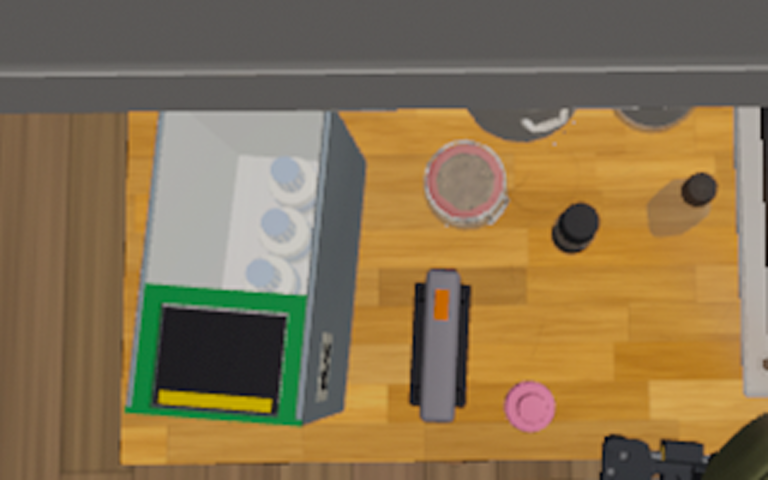

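All three cartridges are seen through the pane. I'll let it settle, then check the flap, that nothing is moving, and that nothing is left over.

Request:
jog_arm:
  deltas:
    - [0,0,0,0]
    - [0,0,0,0]
    - [0,0,0,0]
    - [0,0,0,0]
    - [0,0,0,0]
    - [0,0,0,0]
    - [0,0,0,0]
    - [0,0,0,0]
    - [0,0,0,0]
    - [0,0,0,0]
    - [0,0,0,0]
    - [0,0,0,0]

```text
clock: 46.18
position: [0.3608, -0.2088, 0.2826]
tool_rot: [-0.0, 0.999, -0.045, 0.0]
ft_force: [0.3, -0.1, -0.3]
opening: 0.496
```

```bash
python3 -c "
from h import *
c0=dict(np.load('c0.npz')); c=cam('top')
sl=(slice(234,256),slice(152,188))
print('flap depth change mm',1000*np.abs(np.median(c['z_map'][sl]-c0['z_map'][sl],axis=1)).max(),'z',np.median(pts(c,*np.meshgrid(np.arange(152,188),np.arange(234,256)))[...,2],axis=1).round(3))
old=cv2.imread('pics/top14.png'); save(c,'top15.png',(80,100,400,300),2.4); new=cv2.imread('pics/top15.png'); d=cv2.absdiff(old,new)[:280,130:340]; print('motion diff',d.mean(),d.max())
hsv=cv2.cvtColor(c['pixels'],cv2.COLOR_RGB2HSV);m=((hsv[...,0]>105)&(hsv[...,0]<128)&(hsv[...,1]>140)&(hsv[...,2]>60)).astype(np.uint8);print('top blue',m.sum())
s=cam('side');hsv=cv2.cvtColor(s['pixels'],cv2.COLOR_RGB2HSV);m=((hsv[...,0]>108)&(hsv[...,0]<128)&(hsv[...,1]>150)&(hsv[...,2]>80)).astype(np.uint8);print('side blue',m.sum()); save(s,'side15.png',s=1.4)
d=cv2.absdiff(c['pixels'],c0['pixels'])[145:215,255:390]; print('bystander diff',d.mean(),d.max()); st()
"
```

```text
flap depth change mm 0.75271726 z [0.231 0.231 0.231 0.231 0.232 0.232 0.231 0.231 0.231 0.231 0.231 0.23
 0.231 0.231 0.231 0.231 0.231 0.231 0.231 0.231 0.232 0.231]
motion diff 1.6737471655328797 40
top blue 0
side blue 0
bystander diff 1.2916754850088183 78
46.28 pos [ 0.3607 -0.2088  0.2826] q [-0.807  0.017  1.638 -0.     1.487  0.853] F [-0.2 -0.1  1.1] op 0.504
[[0.996, -0.089, -0.0], [-0.089, -0.996, 0.0], [-0.0, -0.0, -1.0]]
```

View pics/side15.png

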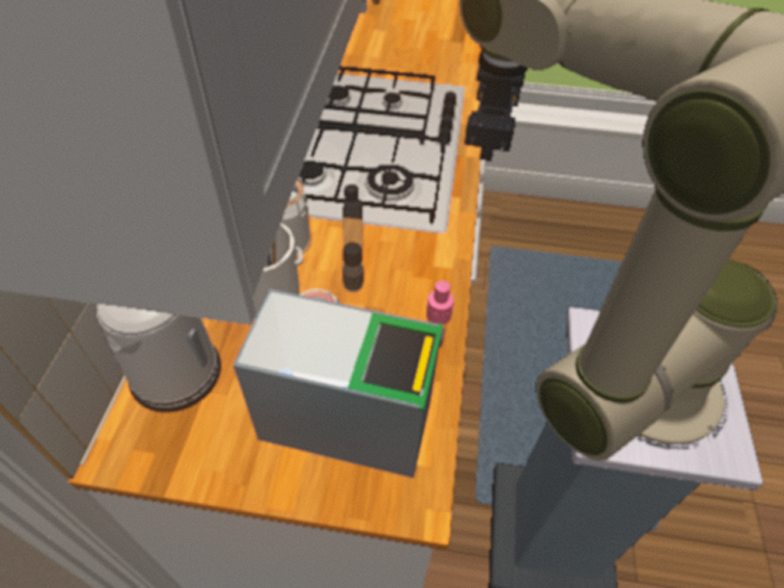

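```bash
python3 -c "
from h import *
a=cam('top'); [cam('side') for _ in range(6)]; b=cam('top')
d=cv2.absdiff(a['pixels'],b['pixels'])[145:222,140:215];print(d.mean(),d.max())
save(b,'top16.png',(80,100,400,300),2.4)"
```

```text
0.28115440115440116 5
```

View pics/top16.png

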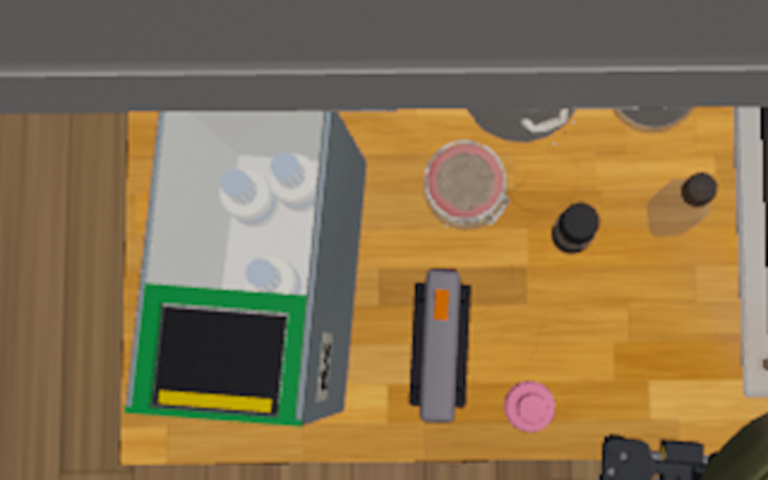

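Request:
jog_arm:
  deltas:
    - [0,0,0,0]
    - [0,0,0,0]
    - [0,0,0,0]
    - [0,0,0,0]
    - [0,0,0,0]
    - [0,0,0,0]
    - [0,0,0,0]
    - [0,0,0,0]
    - [0,0,0,0]
    - [0,0,0,0]
    - [0,0,0,0]
    - [0,0,0,0]

```text
clock: 47.68
position: [0.3608, -0.2088, 0.2826]
tool_rot: [0.0, 0.999, -0.045, 0.0]
ft_force: [0.6, 0.0, -0.0]
opening: 0.5
```

Request:
jog_arm:
  deltas:
    - [0,0,0,0]
    - [0,0,0,0]
    - [0,0,0,0]
    - [0,0,0,0]
    - [0,0,0,0]
    - [0,0,0,0]
    - [0,0,0,0]
    - [0,0,0,0]
    - [0,0,0,0]
    - [0,0,0,0]
    - [0,0,0,0]
    - [0,0,0,0]

```text
clock: 48.68
position: [0.3608, -0.2088, 0.2826]
tool_rot: [-0.0, 0.999, -0.045, 0.0]
ft_force: [-0.2, 0.8, 0.6]
opening: 0.497
```

```bash
python3 -c "
from h import *
b=cam('top');save(b,'top17.png',(80,100,400,300),2.4)
o=cv2.imread('pics/top16.png');n=cv2.imread('pics/top17.png');d=cv2.absdiff(o,n);print(d[100:290,140:330].max(),d[100:290,140:330].mean(), d[:, :330].max())
for x,y in ((292,170),(240,187),(265,273)):
  u,v=x/2.4+80,y/2.4+100; print(pts(b,u,v).round(3), [pts(b,u,v,z).round(3).tolist() for z in (.09,.15)])
"
```

```text
5 0.31056325023084025 7
[0.606 0.106 0.234] [[0.637, 0.136, 0.09], [0.624, 0.123, 0.15]]
[0.593 0.149 0.232] [[0.62, 0.186, 0.09], [0.609, 0.17, 0.15]]
[0.522 0.127 0.235] [[0.536, 0.161, 0.09], [0.53, 0.147, 0.15]]
```

Everything is now still. The third cartridge's neck top looks no larger than the others', so it lies at a similar low height. Handing in.

```bash
python3 -c "
from h import *
print(workorder.finish_job()); st()"
```

```text
the job is handed in; nothing more can be done
None
the job is handed in; nothing more can be done
```

The job is handed in after about 49 s on the robot clock. No verdict was reported, so the outcome rests on my own checks.

**What I did:** I scanned the label from about 8 cm, holding steady for over a second. Then I laid the scanner back on its rest, nose the way it lay. All three cartridges present (blue neck, white body) went down through the flap. I left the pink look-alike, jar, grinder and bottle alone.

**Last checks:**
- **Flap:** its depth reading was within 0.8 mm of the start, so it is shut.
- **Cartridges:** all three were visible through the pane and not moving between pictures about 2 s apart. No blue was left on the worktop.
- **Scanner:** it lies about 3 mm sideways from where it started, at the same height and in line.
- **Bystanders:** the jar, grinder and bottle showed no visible change.

**What failed or disagreed:**
- **First grasp:** the first try at the scanner closed on air. The camera depth showed the real fingertips about 40 mm higher than the reported tool position. I corrected for this from then on, and every later grasp held.
- **Late movement:** one cartridge slid inside the box after the first final check, so I waited until everything was still before handing in.
- **Cartridge height:** the pane blocks depth readings inside the box. I judged the cartridges' heights only by how large they appeared.

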